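# Move the basket of cleaned collets from the drip hook into the drying booth and shut it in

## Task

The cleaned collets have drained: swing the drying booth's clear door wide open, take the wire basket by its blue grip, lift it off the drip stand's hook and hang it on the hook inside the booth. Keep it level and never set it down on the way, don't touch the clean collets, and leave all three standing in their cells. Then push the door shut until it snaps home on its roller catch, without knocking the things that stand around.

Things in the scene. Friction and masses are not known exactly. Their poses are not given: they have to be found in the camera images.
- basket_grip (a point): centre of the basket's blue plastic grip, an upright block 22 mm (x) by 14 mm (y) by 44 mm high; take it between fingers closing along its y, from above. Axes of the basket: y along its length and its cross bar, z up when it hangs level.
- basket_bar (a point): middle of the basket's round steel cross bar (6 mm diameter, straight for 86 mm along the basket's y), 36 mm below the grip's centre; this bar lies in the hook's two prongs. The grip's lower end is 14 mm above the bar's centre, joined by a 10 mm neck.
- basket: stainless wire basket, 46 mm (x) by 122 mm (y) by 32 mm high, with a bail carrying the cross bar and the grip; whole height 173 mm, 0.2 kg plus 0.18 kg of collets. Origin at the centre of its underside, 115 mm below the cross bar and 151 mm below the grip's centre.
- collet_a: steel-coloured collet, 24 mm diameter by 42 mm, standing loose in the basket's cell at its -y end; origin at the centre of its underside
- collet_b: black collet with a red and a brass-coloured band, 30 mm diameter by 34 mm, standing loose in the middle cell; origin at the centre of its underside
- collet_c: slim steel-coloured collet, 20 mm diameter by 50 mm, standing loose in the cell at the basket's +y end; origin at the centre of its underside
- stand_seat (a point): where the centre of the basket's cross bar rests in the drip stand's hook, about 0.172 m up. Axes: the hook's prongs point to -x, z up. The upturned tips of the prongs end 14 mm in front (-x) of this point and 11 mm above it. To unhook: lift the bar at least 18 mm, then draw it to -x at least 30 mm.
- stand_hook: the drip stand's hook: two parallel 6 mm steel prongs, 20 mm either side of stand_seat in y, coming out of a plate 60 mm behind the seat and sagging slightly towards it (fixed to the stand; origin on the bench in the middle of the stand, axes as stand_seat)
- booth_seat (a point): where the centre of the basket's cross bar rests in the hook inside the booth, about 0.176 m up. Axes of the booth: -x out of the doorway, y to the left as seen from the doorway, z up. Same twin-prong hook as the stand's. To hang: bring the bar at least 18 mm above this point and at least 25 mm in front (-x) of it, move +x, lower. Hanging, the basket's front is 17 mm inside the shut door.
- booth_hook: the hook inside the booth, same as the stand's: two prongs 20 mm either side of booth_seat in y, upturned tips 14 mm in front (-x) of the seat and 11 mm above it, from a plate 60 mm behind (fixed to the booth; origin on the bench under the booth, axes as booth_seat)
- booth_door (a joint): angle of the booth's door, rad: 0 shut and home on the catch, grows as it swings out to the front (-x of the booth), at most 1.8. The door is hinged upright at the right of the doorway and stays where it is left. A sprung roller at the left post resists with some 4 N at the door's free edge from about 0.06 rad; below about 0.03 rad it snaps the door home.
- door_hinge (a point): point on the door's hinge axis (right of the doorway) level with the door's top edge, 182 mm up. Turns with the door: y runs from the hinge along the door to its free edge, x to its inner side. Door: clear panel in an aluminium frame, 195 mm wide, 40 to 182 mm above the bench, faces at x = +5 and -2 mm. Outside, an upright dark bar handle, 78 mm long, 28 mm off the face, 173 mm from the hinge.
- door_edge (a point): top corner of the door's free edge, 195 mm from the hinge; axes as door_hinge. The booth has no roof, so fingers can reach behind the door from above: side walls 186 mm high, back panel 206 mm, space behind the door 103 mm deep and 203 mm wide, grille floor at 36 mm.
- wash_bottle: white wash bottle with a red cap, 57 mm wide, 176 mm high, bystander; origin at its underside
- loupe: black stand loupe, 41 mm diameter, 36 mm high, bystander; origin at its underside
- ball_mount: ball-joint specimen mount with a black foot and three upright steel claws, 33 mm diameter, 50 mm high, bystander; origin at its underside
- blower: black rubber dust blower, 131 mm long, 48 mm high, bystander; origin at its underside

How it is judged:
By the outcome, as a careful person would: the job done as asked, in the order asked, and still so for the second after the job is handed in, with the robot touching nothing.
It also fails if it takes over 72 s, if anything falls off the work surface, if the arm or the gripper's body presses on something with over 40 N, if the wrist force passes 120 N, or if a joint passes its speed limit or range.

## Robot

A 6-joint arm with a two-finger parallel gripper is mounted at the origin on a cart in front of the work surface, level with it; the furniture and walls round the work are solid. World frame = base frame: x ahead of the robot, y to its left, z up, the work surface at z = 0. Lengths are in mm, angles in rad, forces in N, time in s.
With the tool pointing down it reaches from about 300 to 875 mm from the base axis. Payload 4.2 kg.
Tool frame: the origin (TCP) lies midway between the tips of the shut fingers; the grasp point (between the pads) lies 19 mm behind it; y points along the fingers, x is the direction in which the jaws open and shut, and the axes are right-handed (so a half turn about y gives the same grasp; the last joint's range is limited). The gripper opens to 85 mm and grips with 20 to 120 N. Pads are 22 mm wide; open, the fingers measure 114 mm over their backs; the gripper's body (76 mm by 85 mm) begins 54 mm behind the grasp point. The pads swing forward as they close: fully open they stand 13 mm farther back than shut.
Start: joints at [-1.207, 0.32, 1.565, -0, 1.257, -0.02], TCP at [215.311, -533.182, 231.338] pointing down, gripper open.
Joint ranges: [-3.11, 3.11], [-0.84, 2.01], [0.21, 2.61], [-1.34, 4.49], [0.05, 2.63], [-2.56, 2.56]. Speed limits (rad/s): [2.57, 2.57, 3.14, 3.14, 3.14, 3.14].

## Interface

Orientations are given as a unit quaternion [w, x, y, z].
In Python, from rig import ctrl gives the robot as it stands.
- The arm moves only by the tool move_arm, never from a script. Its argument "moves" is one flat list of numbers, 5 for each row, row after row: the shift along the tool's x, y, z in cm, then the turn about the tool's y in degrees, then the opening, from -1 (shut) to 1 (fully open), so that 0 is half open. A call has 1 to 8 rows; each row shifts and turns the commanded pose from where the row before left it, along the tool's axes as they then stand; what a row does not reach is not made up. A row lasts 1/8 s, in which the tool goes at most 62.5 mm and 10.7 degrees, less where a joint would pass 70% of its speed; a pose out of reach is approached as far as the arm can. A call is refused whole if a number of a shift passes 6.25 or a number of a turn 10.7, either way. A call with a gripper value outside its range is refused whole. The fingers move at their own pace and stop on an object; the grip force is fixed at half the most. Time passes only in rows, so rows that do not move let the fingers close. It gives the time, the measured TCP pose, the force and the opening at its end, in the units of the state.
- ctrl.read_state(): the state, without advancing time (a new reading comes with each control period).
- ctrl.capture(name): name is "side" or "top"; returns a dict with "img" (420x560x3 uint8, red, green, blue), "fx", "fy", "cx", "cy" (pixels), "position" and "orientation" of the camera in the world. Camera axes: x right, y up, looking along -z (the intrinsics and any distortion apply to the point x, -y, -z); pixel columns grow to the right and rows downward; lengths in mm; the calibration is good to about 2 mm. A picture is of the moment at which its call begins. There is no depth.
- ctrl.hand_in(): hands the job in, once; it reports no verdict.
Trained networks look in the newest picture that a camera, given by its name, has taken for a name from the list of things; names that differ only in an ending like _2 or _b are one class to them, and where a whole thing is asked for, a point or a joint stands for the part that bears it (a point fixed in the world has none). Each returns a list of dicts, best first, with "score" (0 to 1); they miss things now and then, are a little off and sometimes report something else, mostly with a low value. They report only what shows in the picture. A call takes as long as a camera call.
- ctrl.trace(name, camera): "mask" (420x560 bool, what is visible of it) and "rect" ([left, top, right, bottom] in pixels, round what is visible of it).
- ctrl.tip_of(name, camera): "xy" ([column, row] in pixels: a listed point, or the origin of a listed thing).
The state is a dict: "time_s": time; "joints": joint angles; "qvel": joint speeds; "joint_efforts": joint torques, N m; "tool_pos": TCP position; "ee_rot": TCP orientation; "force": force on the tool from outside, world axes, zero at the start; "ft_torque": the same for the moment, N m; "opening": opening from 0.0 (shut) to 1.0 (fully open).
Only numpy, scipy, OpenCV 4.12 (cv2) and the standard library are available. Lean on these libraries where they do the work, as an engineer would, in place of code of your own. Each camera call takes 0.05 s, during which the arm holds its last target.

## Working session

There is one attempt and no reset: what is moved stays moved. The work goes in short steps, Python scripts to look and compute and a tool call to move; the robot and the scene stay as the last step left them, time stands still between calls to the robot, and variables do not carry over. Pictures are saved under pics/ and viewed, and the job is handed in when it is done.

Besides the shell and the picture viewer there is one more tool, called after ">>>" by a JSON object that holds its "api" and its "payload", one argument or row to a line. move_arm: Moves the arm, as the interface text tells. Its arguments: {"type":"object","properties":{"moves":{"type":"array"}},"required":["moves"]}

```bash
ls -la; mkdir -p pics; cat > h.py <<'E'
import numpy as np, cv2
from rig import ctrl
from scipy.spatial.transform import Rotation as R
def q2R(q): return R.from_quat([q[1],q[2],q[3],q[0]]).as_matrix()
def snap(cam,name):
    c=ctrl.capture(cam); cv2.imwrite(f'pics/{name}.png',c['img'][:,:,::-1]); return c
def ray(c,uv):
    d=np.array([(uv[0]-c['cx'])/c['fx'],-(uv[1]-c['cy'])/c['fy'],-1.]); d=q2R(c['orientation'])@d
    return np.array(c['position'],float),d/np.linalg.norm(d)
def proj(c,p):
    q=q2R(c['orientation']).T@(np.array(p,float)-np.array(c['position'])); 
    return np.array([c['cx']+c['fx']*q[0]/-q[2], c['cy']-c['fy']*q[1]/-q[2]])
def atz(c,uv,z):
    o,d=ray(c,uv); return o+d*(z-o[2])/d[2]
def tri(c1,u1,c2,u2):
    o1,d1=ray(c1,u1);o2,d2=ray(c2,u2)
    A=np.stack([d1,-d2],1); s=np.linalg.lstsq(A,o2-o1,rcond=None)[0]
    a=o1+s[0]*d1;b=o2+s[1]*d2
    return (a+b)/2,np.linalg.norm(a-b)
E
python3 - <<'E'
from h import *
S=ctrl.read_state(); print({k:np.round(v,3) for k,v in S.items()})
cs={}
for cam in('side','top'):
    c=snap(cam,cam+'0'); cs[cam]=c
    print(cam,{k:v for k,v in c.items() if k!='img'})
for n in ['basket_grip','basket_bar','basket','collet_a','collet_b','collet_c','stand_seat','stand_hook','booth_seat','booth_hook','door_hinge','door_edge','wash_bottle','loupe','ball_mount','blower']:
    r={}
    for cam in cs:
        l=ctrl.tip_of(n,cam); r[cam]=[(np.round(x['xy'],1).tolist(),round(x['score'],2)) for x in l[:3]]
    print(n,r)
    if r['side'] and r['top']:
        p,e=tri(cs['side'],r['side'][0][0],cs['top'],r['top'][0][0]); print('   ',p.round(1),round(e,1))
E
```

```text
total 12
drwxr-xr-x  3 agent agent 4096 Dec  7 14:04 .
drwxr-xr-x 23 root  root  4096 Dec  7 14:04 ..
drwxr-xr-x  2 agent agent 4096 Dec  7 14:04 pics
{'time_s': np.float64(0.0), 'joints': array([-1.207,  0.32 ,  1.566,  0.   ,  1.257, -0.02 ]), 'qvel': array([-0.001,  0.001,  0.001, -0.002,  0.001, -0.001]), 'joint_efforts': array([-1.0000e-03, -4.1553e+01, -2.3416e+01,  0.0000e+00,  8.0000e-03,
       -0.0000e+00]), 'tool_pos': array([ 215.127, -532.713,  230.468]), 'ee_rot': array([ 0.587, -0.586,  0.396, -0.395]), 'force': array([-0.046, -0.137, -0.346]), 'ft_torque': array([0.028, 0.066, 0.058]), 'opening': np.float64(0.999)}
side {'fx': 494.18562458420524, 'fy': 494.18562458420524, 'cx': 277.0271311803013, 'cy': 204.2905947760288, 'position': array([-169.50206998, 1108.38601024,  606.8479658 ]), 'orientation': array([-0.21607257, -0.16133971,  0.55343571,  0.78802986])}
top {'fx': 520.7331529525569, 'fy': 520.7331529525569, 'cx': 285.89882042329805, 'cy': 214.6122157867084, 'position': array([ 215.8028756 ,   36.42584398, 1635.35607942]), 'orientation': array([-0.69547689, -0.0
[... 1417 characters left out ...]
, 0.69), ([236.5, 212.8], 0.67)], 'top': [([408.7, 200.5], 0.61)]}
    [ 527.5 -330.3  183.2] 4.0
door_edge {'side': [([296.8, 179.9], 0.69)], 'top': [([336.4, 204.5], 0.83)]}
    [ 518.7 -124.4  180.9] 1.3
wash_bottle {'side': [([154.0, 304.2], 0.81)], 'top': [([171.6, 188.3], 0.72)]}
    [623.9 386.2  -7.4] 1.7
loupe {'side': [([300.6, 271.1], 0.65)], 'top': [([234.3, 215.3], 0.63), ([270.4, 255.9], 0.6)]}
    [445.2 148.4  40.9] 161.7
ball_mount {'side': [([280.2, 288.9], 0.66), ([235.1, 258.8], 0.63)], 'top': [([232.1, 254.2], 0.64), ([227.7, 205.5], 0.39)]}
    [398.7 188.3   0.9] 13.4
blower {'side': [([236.4, 313.7], 0.76)], 'top': [([186.0, 249.8], 0.82)]}
    [420.3 335.1   2.5] 3.8
```

View pics/side0.png

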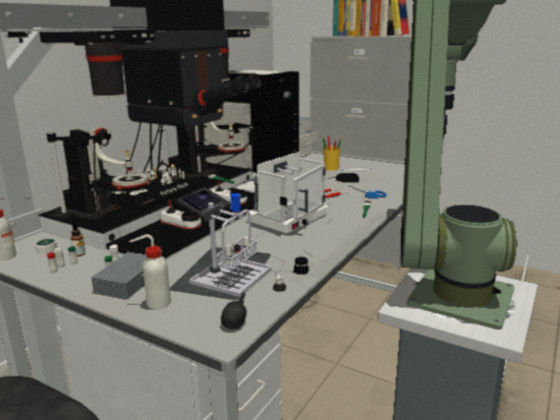

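View pics/top0.png

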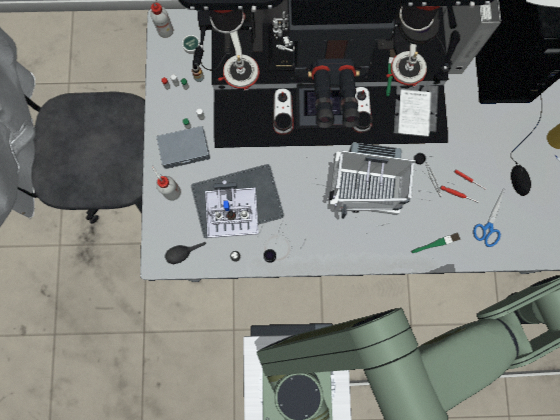

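```bash
python3 - <<'E'
import cv2
s=cv2.imread('pics/side0.png');t=cv2.imread('pics/top0.png')
cv2.imwrite('pics/side0z.png',cv2.resize(s[130:330,130:360],None,fx=3.4,fy=3,interpolation=2)[:600,:800])
cv2.imwrite('pics/top0z.png',cv2.resize(t[140:280,150:430],None,fx=2.85,fy=2.85,interpolation=2))
E
```

```text
(no output)
```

View pics/side0z.png

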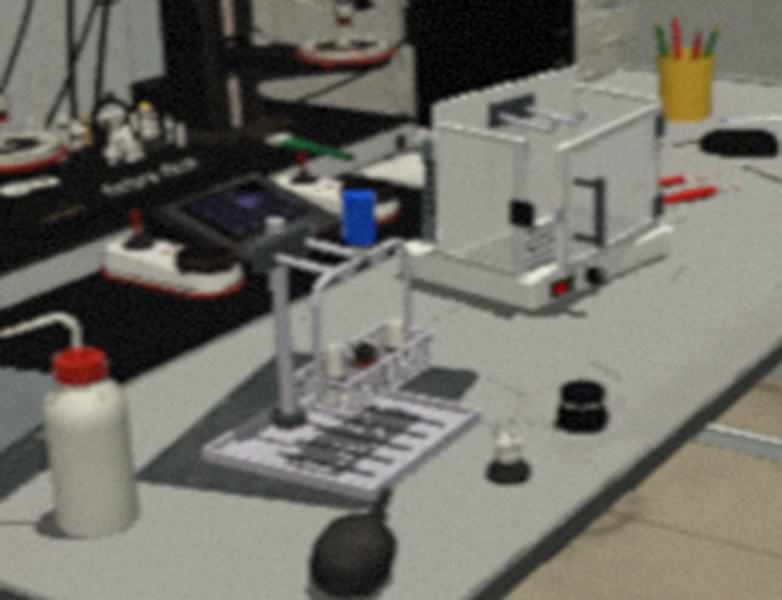

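View pics/top0z.png

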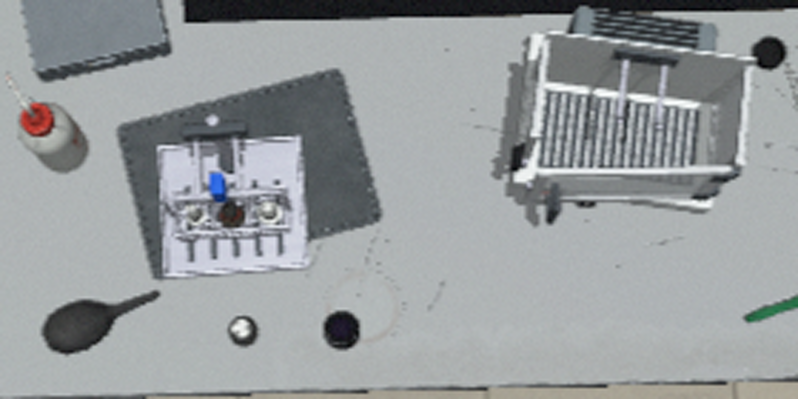

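```bash
python3 - <<'E'
from h import *
import pickle
cs={}
for cam in('side','top'):
    c=snap(cam,cam+'1'); cs[cam]=c
pickle.dump(cs,open('cs.pkl','wb'))
for n in ['basket_grip','basket_bar','stand_seat','booth_seat','door_hinge','door_edge']:
    r={}
    for cam in cs:
        l=ctrl.tip_of(n,cam); r[cam]=[(np.round(x['xy'],1).tolist(),round(x['score'],2)) for x in l[:3]]
    print(n,r)
    if r['side'] and r['top']:
        p,e=tri(cs['side'],r['side'][0][0],cs['top'],r['top'][0][0]); print('   ',p.round(1),round(e,1))
s=cs['side']['img'];t=cs['top']['img']
def up(im,r0,r1,c0,c1,k,name): cv2.imwrite(f'pics/{name}.png',cv2.resize(im[r0:r1,c0:c1,::-1],None,fx=k,fy=k,interpolation=cv2.INTER_CUBIC))
up(s,150,240,250,335,8*0.8,'bs'); up(t,140,220,322,422,7.5,'bt')
E
```

```text
basket_grip {'side': [([233.5, 203.0], 0.83), ([235.9, 314.8], 0.32)], 'top': [([228.9, 202.4], 0.89), ([334.0, 201.8], 0.66), ([188.3, 250.6], 0.49)]}
    [528.  180.5 200.7] 0.6
basket_bar {'side': [([239.4, 217.4], 0.64)], 'top': [([229.7, 208.3], 0.73), ([335.3, 199.8], 0.52)]}
    [515.6 180.2 165.3] 6.6
stand_seat {'side': [([237.3, 215.7], 0.52)], 'top': [([189.0, 252.2], 0.47), ([222.5, 207.4], 0.43)]}
    [404.8 298.6 225.7] 41.8
booth_seat {'side': [([295.2, 168.2], 0.44)], 'top': [([374.6, 182.2], 0.62)]}
    [ 584.1 -236.2  180.9] 3.7
door_hinge {'side': [([322.5, 162.5], 0.59), ([294.2, 172.1], 0.15)], 'top': [([405.7, 200.7], 0.78)]}
    [ 527.  -320.3  187.2] 5.5
door_edge {'side': [([294.1, 178.2], 0.78)], 'top': [([335.0, 200.5], 0.9), ([216.1, 217.3], 0.7)]}
    [ 527.9 -121.   186. ] 4.6
```

View pics/bs.png

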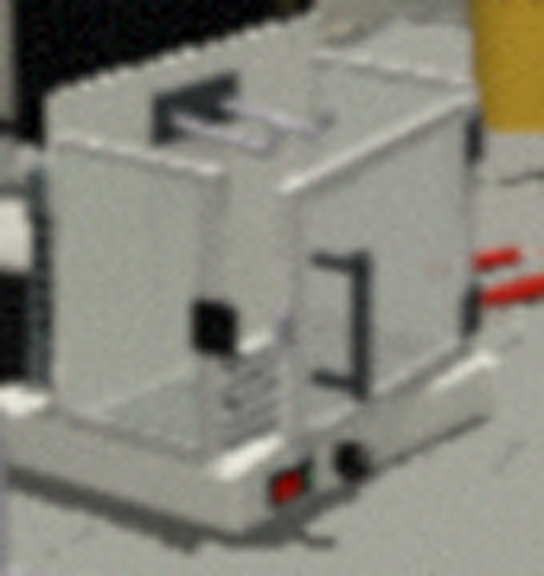

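View pics/bt.png

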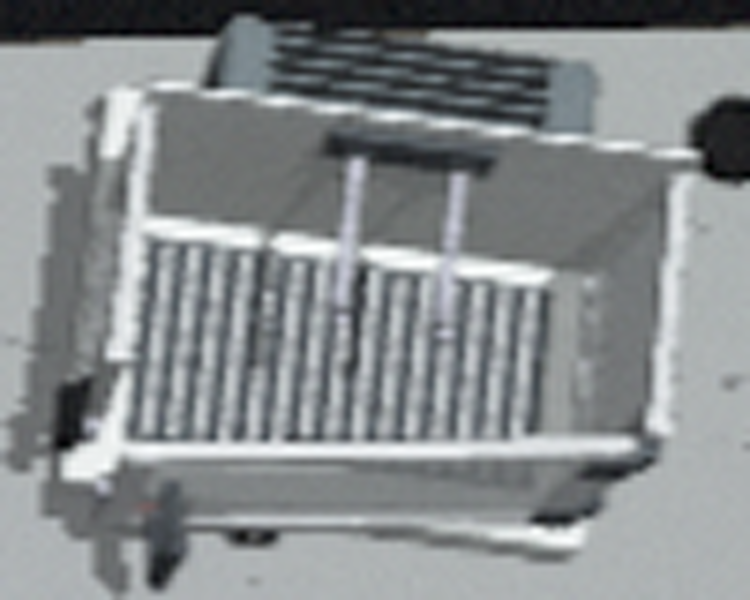

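```bash
cat > fit.py <<'E'
from h import *
import pickle
from scipy.optimize import least_squares
cs=pickle.load(open('cs.pkl','rb'))
T=lambda U,V:((U+.5)/7.5-.5+322,(V+.5)/7.5-.5+140)
S=lambda U,V:((U+.5)/6.4-.5+250,(V+.5)/6.4-.5+150)
def pts(p):
    hx,hy,yaw,th,sx,sy=p
    B=lambda x,y,z:np.array([hx+x*np.cos(yaw)-y*np.sin(yaw),hy+x*np.sin(yaw)+y*np.cos(yaw),z])
    D=lambda x,y,z:B(x*np.cos(th)-y*np.sin(th),x*np.sin(th)+y*np.cos(th),z)
    return B,D
obs=[]
def model(p):
    B,D=pts(p); sx,sy=p[4:]
    return {'hinge':D(1.5,0,182),'edge':D(1.5,195,182),'tipL':B(sx-14,sy+20,187),'tipR':B(sx-14,sy-20,187),
     'rootL':B(sx+58,sy+20,181),'rootR':B(sx+58,sy-20,181)}
O=[('top','edge',T(118,450)),('top','hinge',T(652,440)),('top','tipL',T(343,310)),('top','tipR',T(443,336)),('top','rootL',T(358,160)),('top','rootR',T(458,175)),
('side','edge',S(285,188)),('side','hinge',S(472,94)),('side','tipL',S(268,146)),('side','tipR',S(326,122))]
def res(p):
    m=model(p); r=[]
    for c,k,uv in O: r+=list(proj(cs[c],m[k])-uv)
    r+=[(p[4]-45)/4,(p[5]-97.5)/6]
    return np.array(r)
if __name__=='__main__':
    f=least_squares(res,[525,-325,-.12,.12,45,97.5],loss='soft_l1')
    p=f.x; print(p.round(3)); 
    for (c,k,uv),e in zip(O,res(p)[:-2].reshape(-1,2)): print(c,k,np.round(uv,1),e.round(1))
    B,D=pts(p); print('seat',B(p[4],p[5],176).round(1),'edge',D(0,195,182).round(1),'edge shut',B(0,195,182).round(1))
    np.save('booth.npy',p)
    # overlay
    for cam,(r0,c0,k) in {'side':(150,250,6.4),'top':(140,322,7.5)}.items():
        im=cv2.imread(f"pics/b{cam[0]}.png")
        L=[[D(5,0,182),D(5,195,182)],[D(-2,0,182),D(-2,195,182)],[D(-2,195,182),D(-2,195,40)],[B(108,-4,206),B(108,199,206)],[B(5,199,186),B(108,199,186)],[B(5,-4,186),B(108,-4,186)],
         [B(5,199,186),B(5,199,36)],[D(-30,173,72),D(-30,173,150)],[B(108,-4,36),B(108,199,36)]]
        for s in(-20,20):
            L+=[[B(p[4]+60,p[5]+s,181),B(p[4],p[5]+s,173)],[B(p[4],p[5]+s,173),B(p[4]-14,p[5]+s,187)]]
        for a,b in L:
            q=[((proj(cs[cam],x)-[c0,r0]+.5)*k).astype(int) for x in(a,b)]
            cv2.line(im,tuple(map(int,q[0])),tuple(map(int,q[1])),(0,0,255),1)
        cv2.imwrite(f'pics/ov_{cam}.png',im)
E
python3 fit.py
```

```text
[ 5.29485e+02 -3.25546e+02 -1.82000e-01  1.76000e-01  4.42250e+01
  1.00598e+02]
top edge [337.3 199.6] [1.2 0.4]
top hinge [408.5 198.2] [-1.9  0.6]
top tipL [367.3 180.9] [-0.9  1.4]
top tipR [380.6 184.4] [-0.4  0.1]
top rootL [369.3 160.9] [-0.  -1.8]
top rootR [382.6 162.9] [ 0.3 -1.7]
side edge [294.1 179. ] [-0.4 -0.6]
side hinge [323.3 164.3] [-0.4 -0.7]
side tipL [291.5 172.4] [ 1.5 -4.1]
side tipR [300.5 168.6] [ 0.4 -2.9]
seat [ 591.2 -234.6  176. ] edge [ 530.7 -130.6  182. ] edge shut [ 564.7 -133.8  182. ]
```

View pics/ov_side.png

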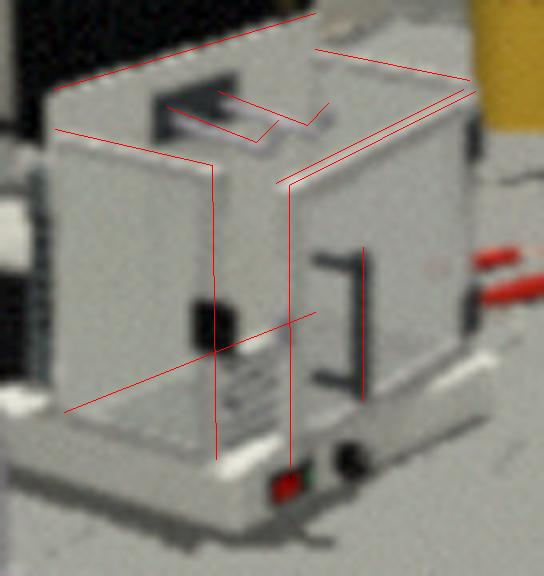

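View pics/ov_top.png

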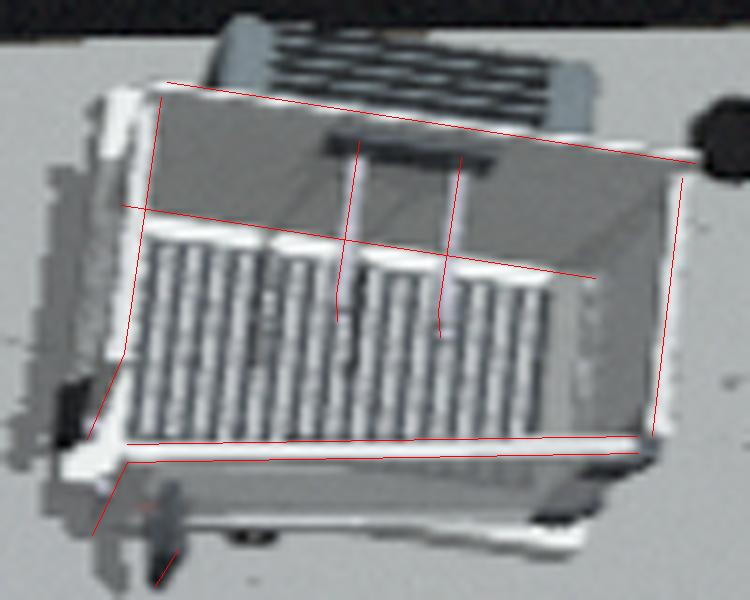

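```bash
python3 - <<'E'
from h import *
a={}
for cam in('side','top'):
    a[cam]=np.mean([ctrl.capture(cam)['img'].astype(float) for _ in range(5)],0).clip(0,255).astype(np.uint8)
    np.save(f'avg_{cam}.npy',a[cam])
def up(im,r0,r1,c0,c1,k,name): cv2.imwrite(f'pics/{name}.png',cv2.resize(im[r0:r1,c0:c1,::-1],None,fx=k,fy=k,interpolation=cv2.INTER_CUBIC))
up(a['side'],155,195,270,310,15,'zs'); up(a['top'],155,190,355,395,15,'zt')
up(a['side'],190,290,180,280,6,'ss'); up(a['top'],175,245,190,270,8,'st')
E
```

```text
(no output)
```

View pics/zs.png

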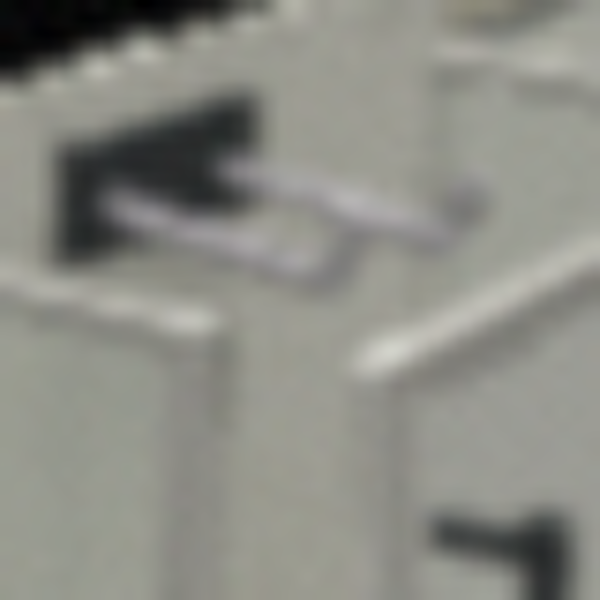

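View pics/zt.png

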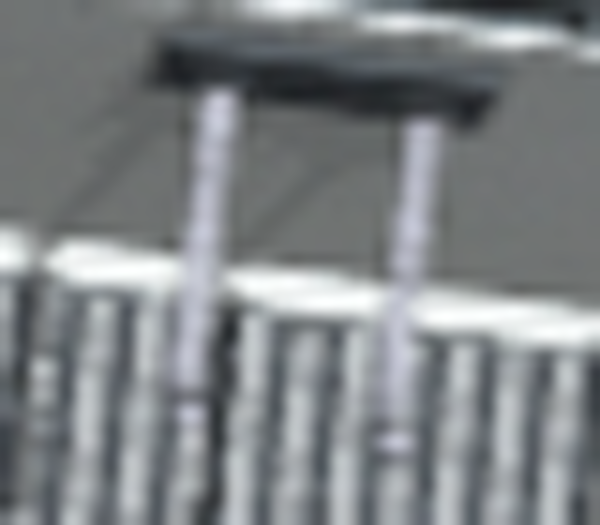

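View pics/ss.png

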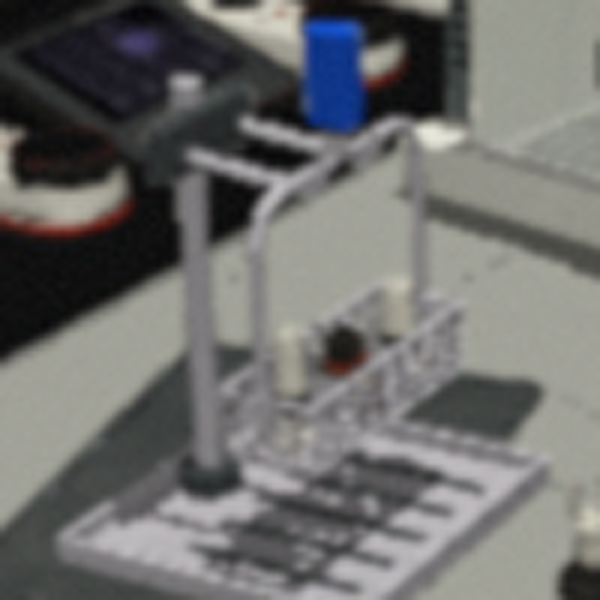

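View pics/st.png

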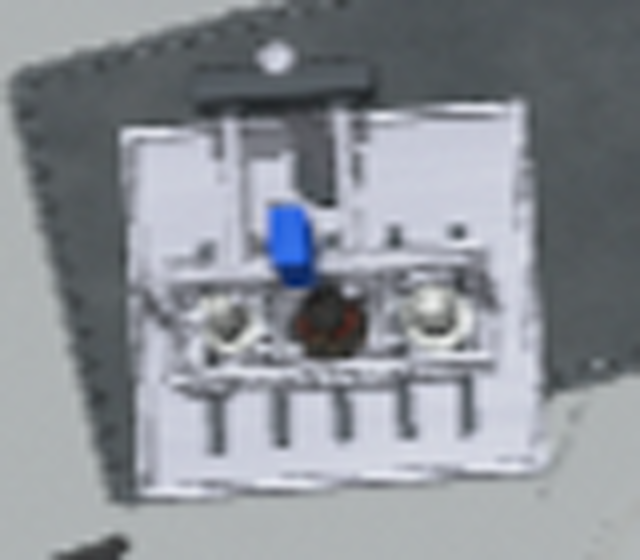

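```bash
cat > fit2.py <<'E'
from h import *
import pickle
from scipy.optimize import least_squares
cs=pickle.load(open('cs.pkl','rb'))
cv=lambda k,c,r:(lambda U,V:((U+.5)/k-.5+c,(V+.5)/k-.5+r))
st=cv(8,190,175);ss=cv(6,180,190);zs=cv(15,270,155);zt=cv(15,355,155)
# stand
def F(p):
    x,y,w=p[:3]
    return lambda a,b,z:np.array([x+a*np.cos(w)-b*np.sin(w),y+a*np.sin(w)+b*np.cos(w),z])
def ms(p):
    B=F(p); return {'gripc':B(0,0,208),'griptop':B(0,0,230),'gripbot':B(0,0,186),'rootL':B(58,20,178),'rootR':B(58,-20,178),'barL':B(0,43,172),'barR':B(0,-43,172)}
Os=[('top','griptop',st(288,234)),('top','rootL',st(232,110)),('top','rootR',st(342,105)),('side','gripc',ss(334,76)),('side','rootL',ss(193,156)),('side','rootR',ss(245,121)),('side','barL',ss(272,190)),('side','barR',ss(398,124))]
def rs(p):
    m=ms(p); return np.concatenate([proj(cs[c],m[k])-uv for c,k,uv in Os])
f=least_squares(rs,[520,185,0.05],loss='soft_l1'); print('stand',f.x.round(3))
for (c,k,uv),e in zip(Os,rs(f.x).reshape(-1,2)): print(c,k,e.round(1))
np.save('stand.npy',f.x)
# booth hook alone
def mb(p):
    B=F(p); return {'tipL':B(-14,20,187),'tipR':B(-14,-20,187),'rootL':B(58,20,182),'rootR':B(58,-20,182),'lowL':B(-3,20,173),'lowR':B(-3,-20,173)}
Ob=[('top','tipL',zt(188,410)),('top','tipR',zt(395,442)),('top','rootL',zt(217,95)),('top','rootR',zt(425,122)),('side','tipL',zs(345,240)),('side','tipR',zs(472,188)),('side','lowL',zs(318,275)),('side','lowR',zs(440,240)),('side','rootL',zs(110,200)),('side','rootR',zs(222,168))]
def rb(p):
    m=mb(p); return np.concatenate([proj(cs[c],m[k])-uv for c,k,uv in Ob])
f=least_squares(rb,[585,-235,-.15],loss='soft_l1'); print('booth seat',f.x.round(3))
for (c,k,uv),e in zip(Ob,rb(f.x).reshape(-1,2)): print(c,k,e.round(1))
E
python3 fit2.py
```

```text
stand [5.16844e+02 1.89167e+02 4.90000e-02]
top griptop [-0.8  0.5]
top rootL [0.2 0.5]
top rootR [0.3 0.2]
side gripc [-0.4 -0.3]
side rootL [-0.4 -3.3]
side rootR [ 0.2 -2.4]
side barL [0.8 0.2]
side barR [-1.2  0. ]
booth seat [ 5.89155e+02 -2.33877e+02 -1.80000e-01]
top tipL [-0.8  1.2]
top tipR [-0.8  1.1]
top rootL [ 0.1 -1.2]
top rootR [-0.1 -0.9]
side tipL [ 0.9 -2.1]
side tipR [ 0.3 -1.2]
side lowL [ 0.  -0.8]
side lowR [-0.2 -1.1]
side rootL [-0.4 -1.6]
side rootR [ 0.1 -2. ]
```

```bash
sed -i 's/B(58,20,178)/B(58,20,171)/;s/B(58,-20,178)/B(58,-20,171)/;s/B(58,20,182)/B(58,20,175)/;s/B(58,-20,182)/B(58,-20,175)/;s/B(-3,20,173)/B(-2,20,170)/;s/B(-3,-20,173)/B(-2,-20,170)/;s/B(-14,20,187)/B(-14,20,185)/;s/B(-14,-20,187)/B(-14,-20,185)/' fit2.py; python3 fit2.py; sed -i 's/sx-14,sy+20,187/sx-14,sy+20,185/;s/sx-14,sy-20,187/sx-14,sy-20,185/;s/sy+20,181/sy+20,175/;s/sy-20,181/sy-20,175/' fit.py; python3 fit.py
python3 - <<'E'
from h import *
S=ctrl.read_state(); print(q2R(S['ee_rot']).round(3),S['time_s'])
E
```

```text
stand [5.17703e+02 1.88746e+02 5.20000e-02]
top griptop [-0.7  0.2]
top rootL [0.5 0.8]
top rootR [0.6 0.4]
side gripc [-0.6 -0.4]
side rootL [-0.4 -0.7]
side rootR [0.1 0.1]
side barL [0.6 0.1]
side barR [-1.4 -0.1]
booth seat [ 5.90310e+02 -2.35527e+02 -1.83000e-01]
top tipL [-0.4  0.9]
top tipR [-0.4  0.9]
top rootL [ 0.3 -0.9]
top rootR [ 0.  -0.6]
side tipL [ 0.8 -1.7]
side tipR [ 0.3 -0.8]
side lowL [-0.3 -0.1]
side lowR [-0.5 -0.4]
side rootL [-0.4  0.3]
side rootR [ 0.2 -0.1]
[ 5.29489e+02 -3.25570e+02 -1.90000e-01  1.84000e-01  4.42190e+01
  1.00489e+02]
top edge [337.3 199.6] [1.2 0.4]
top hinge [408.5 198.2] [-1.9  0.6]
top tipL [367.3 180.9] [-0.8  1.3]
top tipR [380.6 184.4] [-0.3  0.1]
top rootL [369.3 160.9] [ 0.  -1.5]
top rootR [382.6 162.9] [ 0.3 -1.3]
side edge [294.1 179. ] [-0.4 -0.6]
side hinge [323.3 164.3] [-0.4 -0.7]
side tipL [291.5 172.4] [ 1.3 -3.6]
side tipR [300.5 168.6] [ 0.3 -2.4]
seat [ 591.9 -235.2  176. ] edge [ 530.7 -130.6  182. ] edge shut [ 566.3 -134.1  182. ]
[[ 0.374  0.     0.927]
 [-0.927 -0.     0.374]
 [ 0.    -1.    -0.   ]] 2.9
```

```bash
cat > plan.py <<'E'
from h import *
import sys
def plan(wps,S=None,verbose=1):
    """wps: (x,y,z,yawdeg_of_toolx,open,nrows); None keeps"""
    S=S or ctrl.read_state(); Rm=q2R(S['ee_rot']); p=np.array(S['tool_pos']); a=np.degrees(np.arctan2(Rm[1,0],Rm[0,0]))
    print('now',p.round(1),'yaw',a.round(1),'open',round(float(S['opening']),3),'F',np.round(S['force'],1),'t',round(float(S['time_s']),2),'tilt',Rm[:,1].round(3))
    cp=p.copy();ca=a
    for (x,y,z,w,o,n) in wps:
        t=np.array([c if v is None else v for v,c in zip((x,y,z),cp)],float); w=ca if w is None else w
        p0=cp.copy();a0=ca; out=[]
        for i in range(1,n+1):
            f=i/n; tgt=p0+(t-p0)*f; ta=a0+(w-a0)*f
            r=np.radians(ca); X=np.array([np.cos(r),np.sin(r),0]);Z=np.array([-np.sin(r),np.cos(r),0])
            d=tgt-cp
            row=[round(float(d@X)/10,2),round(float(-d[2])/10,2),round(float(d@Z)/10,2),round(-(ta-ca),1),o]
            out.append(row)
            cp=cp+X*row[0]*10+Z*row[2]*10+np.array([0,0,-row[1]*10]); ca=ca-row[3]
        print(f'-> {t.round(1)} yaw {w:.1f}')
        print(', '.join(', '.join(f'{v:g}' for v in r) for r in out))
E
python3 - <<'E'
from plan import *
plan([(None,None,None,-88,-1,2),(562,-165,230,None,-1,14),(None,None,150,None,-1,4)])
E
```

```text
now [ 215.3 -533.2  231.3] yaw -68.0 open 1.001 F [ 0.2 -0.8 -0.2] t 2.9 tilt [ 0. -0. -1.]
-> [ 215.3 -533.2  231.3] yaw -88.0
0, -0, 0, 10, -1, 0, -0, 0, 10, -1
-> [ 562. -165.  230.] yaw -88.0
-2.54, 0.01, 2.57, -0, -1, -2.54, 0.01, 2.56, -0, -1, -2.55, 0.01, 2.57, -0, -1, -2.54, 0.01, 2.56, -0, -1, -2.54, 0.01, 2.57, -0, -1, -2.54, 0.01, 2.57, -0, -1, -2.55, 0.01, 2.56, -0, -1, -2.54, 0.01, 2.57, -0, -1, -2.54, 0, 2.57, -0, -1, -2.54, 0.01, 2.56, -0, -1, -2.54, 0.01, 2.57, -0, -1, -2.55, 0.01, 2.56, -0, -1, -2.54, 0.01, 2.57, -0, -1, -2.54, 0.01, 2.57, -0, -1
-> [ 562. -165.  150.] yaw -88.0
0, 2, 0, -0, -1, 0, 2, 0, -0, -1, 0, 2, 0, -0, -1, 0, 2, 0, -0, -1
```

>>> {"api": "move_arm", "payload": {
  "moves": [0, 0, 0, 10, -1, 0, 0, 0, 10, -1, -3, 0, 3, 0, -1, -4, 0, 4, 0, -1, -4, 0, 4, 0, -1, -4, 0, 4, 0, -1, -4, 0, 4, 0, -1, -4, 0, 4, 0, -1]
}}

```text
time_s: 3.9
tool_pos: [438.3, -294.0, 231.6]
ee_rot: [0.509, -0.509, 0.491, -0.492]
force: [1.1, -0.4, 0.6]
opening: 0.003
```

>>> {"api": "move_arm", "payload": {
  "moves": [-4, 0, 4, 0, -1, -4, 0, 4, 0, -1, -3, 0, 3, 0, -1, -1.6, 0, 1.9, 0, -1, 0, 0, 0, 0, -1, 0, 0, 0, 0, -1]
}}

```text
time_s: 4.65
tool_pos: [561.0, -165.9, 231.2]
ee_rot: [-0.508, 0.509, -0.492, 0.491]
force: [0.2, 0.4, -0.4]
opening: -0.002
```

```bash
python3 - <<'E'
from plan import *
plan([(562,-165,150,None,-1,4)])
for cam,(r0,r1,c0,c1) in {'side':(120,250,230,360),'top':(130,230,310,430)}.items():
    c=snap(cam,cam+'2'); cv2.imwrite(f'pics/{cam}2z.png',cv2.resize(c['img'][r0:r1,c0:c1,::-1],None,fx=4.5,fy=4.5,interpolation=2))
    print(cam,proj(c,ctrl.read_state()['tool_pos']).round(1), ((proj(c,ctrl.read_state()['tool_pos'])-[c0,r0])*4.5).round(0))
E
```

```text
now [ 561.  -165.9  231.2] yaw -88.1 open -0.002 F [ 0.2  0.4 -0.4] t 4.65 tilt [-0.001 -0.001 -1.   ]
-> [ 562. -165.  150.] yaw -88.1
-0.02, 2.03, 0.03, -0, -1, -0.02, 2.03, 0.02, -0, -1, -0.02, 2.03, 0.03, -0, -1, -0.02, 2.03, 0.03, -0, -1
side [291.1 158.7] [275. 174.]
top [352.7 185.8] [192. 251.]
```

View pics/side2z.png

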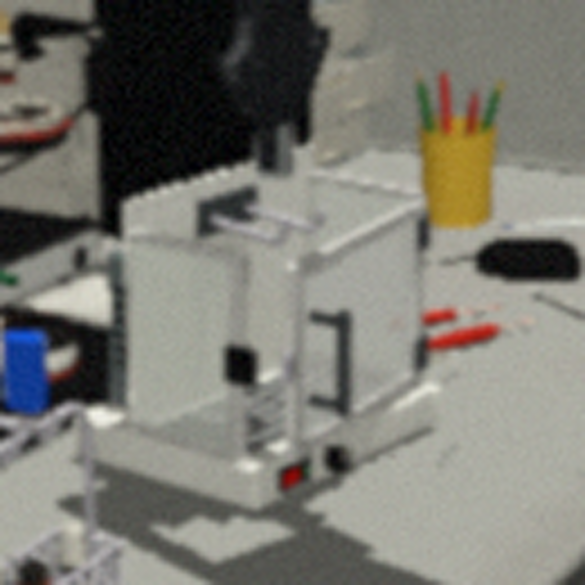

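View pics/top2z.png

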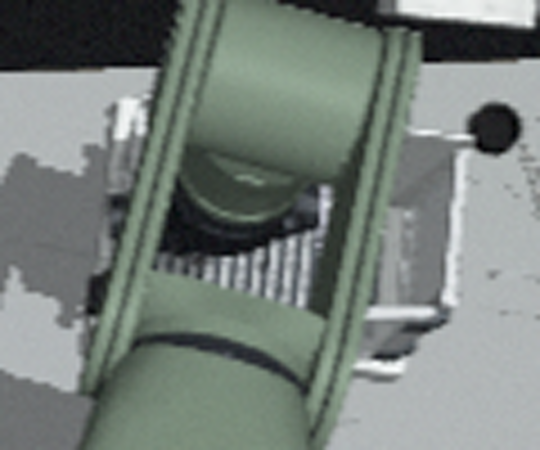

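```bash
python3 - <<'E'
from plan import *
H=np.array([529.5,-325.6])
w=[(562,-165,150,None,-1,4)]
for psi in np.linspace(0.0,1.5,14):
    n=np.array([np.cos(psi),np.sin(psi)]);y=np.array([-n[1],n[0]])
    q=H+n*(5+14)+y*155
    w.append((q[0],q[1],None,None,-1,1))
plan(w)
E
```

```text
now [ 560.9 -166.1  231.4] yaw -88.1 open 0.002 F [-0.5 -0.2  0.5] t 4.75 tilt [-0. -0. -1.]
-> [ 562. -165.  150.] yaw -88.1
-0.03, 2.04, 0.03, -0, -1, -0.02, 2.03, 0.03, -0, -1, -0.03, 2.04, 0.03, -0, -1, -0.03, 2.03, 0.03, -0, -1
-> [ 548.5 -170.6  150. ] yaw -88.1
0.52, -0, -1.37, -0, -1
-> [ 530.5 -169.4  150. ] yaw -88.1
-0.18, -0, -1.79, -0, -1
-> [ 512.5 -170.4  150. ] yaw -88.1
0.04, -0, -1.8, -0, -1
-> [ 494.8 -173.3  150. ] yaw -88.1
0.24, -0, -1.79, -0, -1
-> [ 477.5 -178.4  150. ] yaw -88.1
0.44, -0, -1.74, -0, -1
-> [ 460.9 -185.3  150. ] yaw -88.1
0.64, -0, -1.69, -0, -1
-> [ 445.2 -194.2  150. ] yaw -88.1
0.83, -0, -1.59, -0, -1
-> [ 430.6 -204.7  150. ] yaw -88.1
1.01, -0, -1.49, -0, -1
-> [ 417.4 -216.9  150. ] yaw -88.1
1.17, -0, -1.37, -0, -1
-> [ 405.6 -230.6  150. ] yaw -88.1
1.33, -0, -1.22, -0, -1
-> [ 395.5 -245.5  150. ] yaw -88.1
1.45, -0, -1.06, -0, -1
-> [ 387.1 -261.4  150. ] yaw -88.1
1.57, -0, -0.89, -0, -1
-> [ 380.7 -278.2  150. ] yaw -88.1
1.66, -0, -0.7, -0, -1
-> [ 376.2 -295.7  150. ] yaw -88.1
1.73, -0, -0.5, -0, -1
```

>>> {"api": "move_arm", "payload": {
  "moves": [0, 2, 0, 0, -1, 0, 2, 0, 0, -1, 0, 2, 0, 0, -1, 0, 2.1, 0, 0, -1, 0, 0, 0, 0, -1, 0.3, 0, -0.8, 0, -1, 0.2, 0, -0.8, 0, -1]
}}

```text
time_s: 5.62
tool_pos: [545.7, -171.1, 151.4]
ee_rot: [0.509, -0.508, 0.491, -0.492]
force: [0.2, 0.2, 0.0]
opening: -0.001
```

>>> {"api": "move_arm", "payload": {
  "moves": [-0.1, 0, -1.5, 0, -1, 0, 0, -1.8, 0, -1, 0.2, 0, -1.8, 0, -1, 0.4, 0, -1.7, 0, -1, 0.6, 0, -1.7, 0, -1, 0.8, 0, -1.6, 0, -1, 1, 0, -1.5, 0, -1, 1.2, 0, -1.4, 0, -1]
}}

```text
time_s: 6.62
tool_pos: [416.5, -216.8, 150.3]
ee_rot: [-0.509, 0.509, -0.491, 0.491]
force: [1.0, 0.1, -0.1]
opening: -0.001
```

>>> {"api": "move_arm", "payload": {
  "moves": [1.3, 0, -1.2, 0, -1, 1.4, 0, -1.1, 0, -1, 1.4, 0, -0.9, 0, -1, 1.4, 0, -0.7, 0, -1, 1, 0, -0.4, 0, -1, 0.5, 0, -0.1, 0, -1, 0, 0, 0, 0, -1, -1, 0, 0.5, 0, -1]
}}

```text
time_s: 7.62
tool_pos: [380.7, -277.0, 150.3]
ee_rot: [0.508, -0.508, 0.491, -0.491]
force: [-0.1, -0.2, -0.1]
opening: -0.003
```

```bash
python3 - <<'E'
from plan import *
plan([])
for cam,(r0,r1,c0,c1) in {'side':(120,250,230,360),'top':(130,270,310,450)}.items():
    c=snap(cam,cam+'3'); cv2.imwrite(f'pics/{cam}3z.png',cv2.resize(c['img'][r0:r1,c0:c1,::-1],None,fx=4.,fy=4.,interpolation=2))
    for n in('door_edge','door_hinge'): print(cam,n,[(np.round(x['xy'],1).tolist(),round(x['score'],2)) for x in ctrl.tip_of(n,cam)[:2]])
E
```

```text
now [ 380.7 -277.   150.3] yaw -88.1 open -0.003 F [-0.1 -0.2 -0.1] t 7.62 tilt [ 0.  0. -1.]
side door_edge [([379.2, 174.0], 0.87), ([238.0, 204.2], 0.54)]
side door_hinge [([324.2, 163.1], 0.97), ([238.0, 315.0], 0.72)]
top door_edge [([400.0, 267.9], 0.59)]
top door_hinge [([407.3, 201.4], 0.75)]
```

View pics/side3z.png

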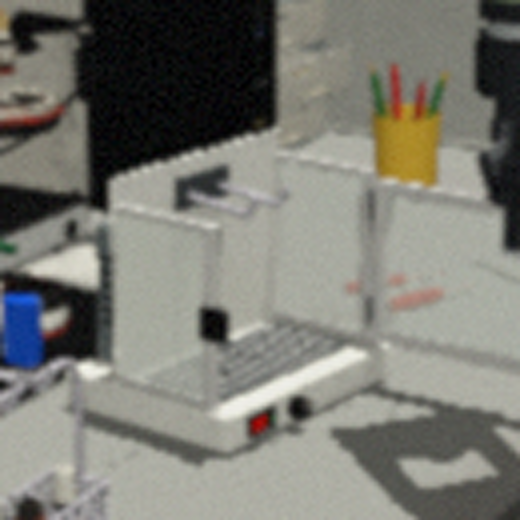

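View pics/top3z.png

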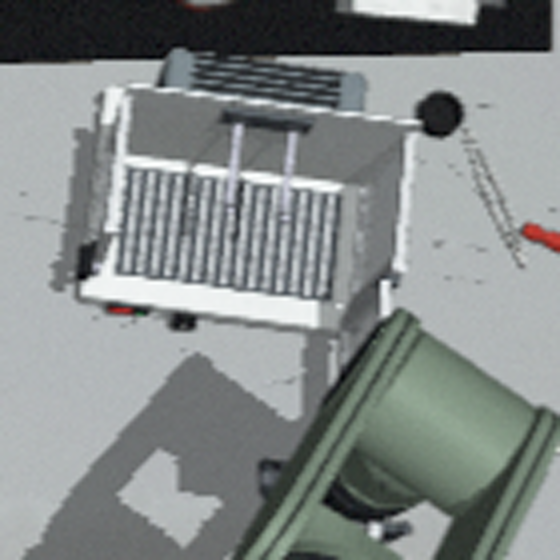

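```bash
python3 - <<'E'
from plan import *
c=ctrl.capture('top')
e=atz(c,(400,267.9),182);print(e.round(1))
c2=ctrl.capture('side'); print(atz(c2,(379.2,174),182).round(1))
d=e[:2]-[529.5,-325.6]; print(np.hypot(*d),np.arctan2(-d[0],d[1])+0.185)
st=np.load('stand.npy');print(st)
Y=-90+np.degrees(st[2])
plan([(None,None,290,None,1,8),(517.7,188.7,290,Y,1,22),(None,None,192,None,1,9)])
E
```

```text
[ 334.3 -293.8  182. ]
[ 324.9 -295.8  182. ]
197.78123234085535 1.5942479698119967
[5.17703432e+02 1.88745568e+02 5.19706653e-02]
now [ 380.6 -277.2  150.4] yaw -88.0 open 0.003 F [-0.  -0.2 -0.4] t 8.03 tilt [ 0. -0. -1.]
-> [ 380.6 -277.2  290. ] yaw -88.0
0, -1.75, 0, -0, 1, 0, -1.74, 0, -0, 1, 0, -1.75, 0, -0, 1, 0, -1.74, 0, -0, 1, 0, -1.75, 0, -0, 1, 0, -1.74, 0, -0, 1, 0, -1.75, 0, -0, 1, 0, -1.74, 0, -0, 1
-> [517.7 188.7 290. ] yaw -87.0
-2.09, -0, 0.7, -0, 1, -2.1, -0, 0.69, -0.1, 1, -2.09, -0, 0.7, -0, 1, -2.1, -0, 0.7, -0.1, 1, -2.09, -0, 0.71, -0, 1, -2.09, -0, 0.7, -0.1, 1, -2.09, -0, 0.71, -0, 1, -2.09, -0, 0.71, -0.1, 1, -2.09, -0, 0.71, 0, 1, -2.09, -0, 0.71, -0, 1, -2.09, -0, 0.71, -0.1, 1, -2.09, -0, 0.72, -0, 1, -2.09, -0, 0.71, -0.1, 1, -2.09, -0, 0.72, -0, 1, -2.09, -0, 0.72, -0.1, 1, -2.08, -0, 0.72, -0, 1, -2.09, -0, 0.73, -0.1, 1, -2.08, -0, 0.72, 0, 1, -2.09, -0, 0.73, -0, 1, -2.08, -0, 0.72, -0.1, 1, -2.09, -0, 0.73, -0, 1, -2.08, -0, 0.73, -0.1, 1
-> [517.7 188.7 192. ] yaw -87.0
0, 1.09, 0, -0, 1, 0, 1.09, 0, -0, 1, 0, 1.09, 0, -0, 1, 0, 1.08, 0, -0, 1, 0, 1.09, 0, -0, 1, 0, 1.09, 0, -0, 1, 0, 1.09, 0, -0, 1, 0, 1.09, 0, -0, 1, 0, 1.09, 0, -0, 1
```

>>> {"api": "move_arm", "payload": {
  "moves": [1, 0, -0.2, 0, -1, 1, 0, -0.1, 0, -1, 0.4, 0, 0, 0, -1, -1, 0, 0.1, 0, -1, 0, -4, 0, 0, -1, 0, -4, 0, 0, 0, -1.5, -3.5, 0.5, 0, 1, -3.5, 0, 1.1, 0, 1]
}}

```text
time_s: 9.02
tool_pos: [394.6, -241.1, 268.2]
ee_rot: [0.509, -0.508, 0.489, -0.494]
force: [0.3, 0.7, -1.2]
opening: 0.638
```

>>> {"api": "move_arm", "payload": {
  "moves": [-4.5, 0, 1.6, 0, 1, -4.5, 0, 1.6, 0, 1, -4.5, 0, 1.6, 0, 1, -4.5, 0, 1.6, 0, 1, -4.5, 0, 1.6, 0, 1, -4.5, 0, 1.6, 0, 1, -4.5, 0, 1.6, 0, 1, -4, 0, 1, -1, 1]
}}

```text
time_s: 10.02
tool_pos: [502.6, 120.5, 265.1]
ee_rot: [-0.513, 0.513, -0.486, 0.486]
force: [0.4, -0.3, -0.3]
opening: 1.001
```

```bash
python3 - <<'E'
from plan import *
plan([(517.7,188.7,None,-87,1,4),(None,None,192,None,1,5)])
c=snap('top','top4')
print('edge',[(atz(c,x['xy'],182).round(1),round(x['score'],2)) for x in ctrl.tip_of('door_edge','top')[:2]])
E
```

```text
now [502.6 120.5 265.1] yaw -86.9 open 1.001 F [ 0.4 -0.3 -0.3] t 10.03 tilt [-0.  0. -1.]
-> [517.7 188.7 265.1] yaw -87.0
-1.68, -0, 0.47, 0, 1, -1.68, -0, 0.47, 0, 1, -1.69, -0, 0.47, 0.1, 1, -1.68, -0, 0.47, -0, 1
-> [517.7 188.7 192. ] yaw -87.0
0, 1.46, 0, -0, 1, 0, 1.46, 0, -0, 1, 0, 1.47, 0, -0, 1, 0, 1.46, 0, -0, 1, 0, 1.46, 0, -0, 1
edge [(array([ 334. , -317.6,  182. ]), 0.71)]
```

>>> {"api": "move_arm", "payload": {
  "moves": [-2.5, 0, 0.7, 0, 1, -2.5, 0, 0.7, 0, 1, -1.3, 0, 0.4, 0, 1, -0.4, 0, 0.1, 0, 1, 0, 1, 0, 0, 1, 0, 1, 0, 0, 1, 0, 0, 0, 0, 1]
}}

```text
time_s: 11.0
tool_pos: [517.6, 185.3, 243.9]
ee_rot: [-0.512, 0.514, -0.487, 0.487]
force: [-0.3, -0.3, 0.5]
opening: 1.001
```

```bash
python3 - <<'E'
from plan import *
plan([(517.7,188.7,192,-87,1,4)])
p=ctrl.read_state()['tool_pos']
for cam,(r0,r1,c0,c1) in {'side':(150,270,180,300),'top':(160,240,180,280)}.items():
    c=snap(cam,cam+'5'); im=cv2.resize(c['img'][r0:r1,c0:c1,::-1],None,fx=5,fy=5,interpolation=2)
    for z in (-17,0,30):
        q=(proj(c,p+[0,0,z])-[c0,r0]+.5)*5; cv2.circle(im,(int(q[0]),int(q[1])),3,(0,0,255),-1)
    cv2.imwrite(f'pics/{cam}5z.png',im)
    for n in('basket_grip',): print(cam,n,[(np.round(x['xy'],1).tolist(),round(x['score'],2)) for x in ctrl.tip_of(n,cam)[:2]])
    print(proj(c,[517.7,188.7,208]))
E
```

```text
now [517.6 185.3 243.9] yaw -87.1 open 1.001 F [-0.3 -0.3  0.5] t 11.0 tilt [-0.003 -0.001 -1.   ]
-> [517.7 188.7 192. ] yaw -87.0
-0.08, 1.3, 0.01, -0, 1, -0.09, 1.3, 0.01, -0, 1, -0.08, 1.3, 0, -0, 1, -0.09, 1.29, 0.01, -0.1, 1
side basket_grip [([236.2, 202.5], 0.78)]
[234.66709887 201.83197251]
top basket_grip [([225.7, 207.5], 0.53)]
[225.76374855 205.60789332]
```

View pics/side5z.png

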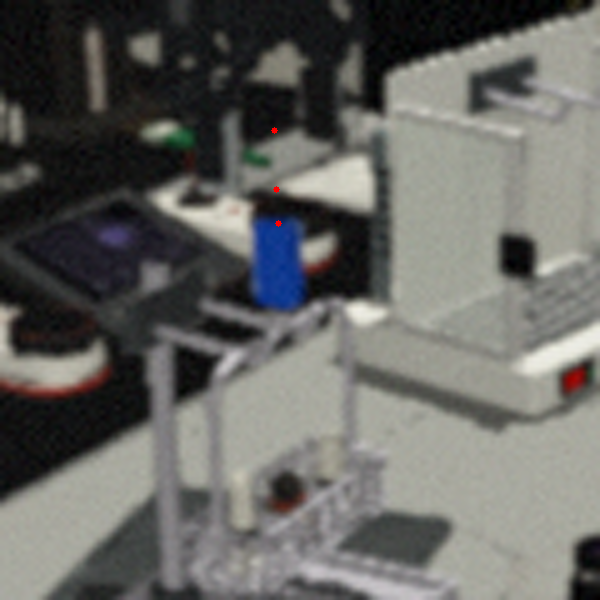

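View pics/top5z.png

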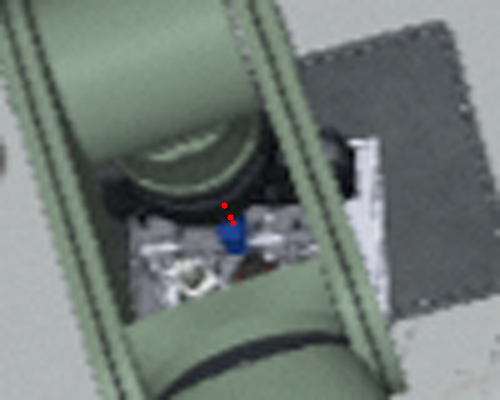

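>>> {"api": "move_arm", "payload": {
  "moves": [-0.3, 1.4, 0, 0, 1, 0, 1.4, 0, 0, 1, 0, 1.4, 0, 0, 1, 0, 1.1, 0, 0, 1, 0, 0, 0, 0, 0, 0, 0, 0, 0, -0.5]
}}

```text
time_s: 11.95
tool_pos: [518.5, 189.2, 192.6]
ee_rot: [0.513, -0.513, 0.487, -0.487]
force: [0.5, -0.4, 0.4]
opening: 0.604
```

>>> {"api": "move_arm", "payload": {
  "moves": [0, 0, 0, 0, -0.7, 0, 0, 0, 0, -1, 0, 0, 0, 0, -1, 0, 0, 0, 0, -1, 0, 0, 0, 0, -1]
}}

```text
time_s: 12.58
tool_pos: [518.6, 189.0, 192.8]
ee_rot: [0.513, -0.513, 0.486, -0.487]
force: [0.9, -2.6, 4.2]
opening: 0.156
```

```bash
python3 - <<'E'
from plan import *
plan([])
p=ctrl.read_state()['tool_pos']
for cam,(r0,r1,c0,c1) in {'side':(150,270,180,300)}.items():
    c=snap(cam,cam+'6'); im=cv2.resize(c['img'][r0:r1,c0:c1,::-1],None,fx=5,fy=5,interpolation=2)
    cv2.imwrite(f'pics/{cam}6z.png',im)
E
```

```text
now [518.6 189.  192.8] yaw -87.0 open 0.156 F [ 0.9 -2.6  4.2] t 12.57 tilt [ 0.001 -0.    -1.   ]
```

View pics/side6z.png

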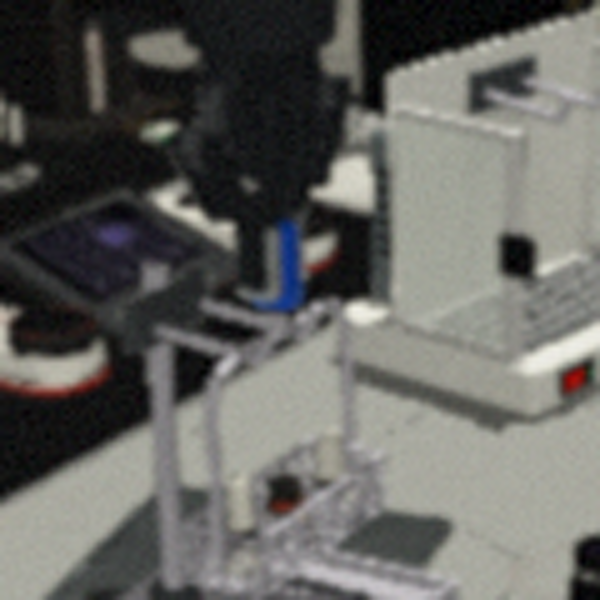

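>>> {"api": "move_arm", "payload": {
  "moves": [0, -0.3, 0, 0, -1, 0, -0.6, 0, 0, -1, 0, -0.8, 0, 0, -1, 0, -0.8, 0, 0, -1, 0, -0.7, 0, 0, -1, 0, -0.4, 0, 0, -1, 0, -0.2, 0, 0, -1, 0, 0, 0, 0, -1]
}}

```text
time_s: 13.62
tool_pos: [518.2, 189.1, 230.3]
ee_rot: [0.513, -0.513, 0.487, -0.487]
force: [0.3, 0.2, -3.9]
opening: 0.16
```

```bash
python3 - <<'E'
from plan import *
plan([])
for cam,(r0,r1,c0,c1) in {'side':(130,260,180,300)}.items():
    c=snap(cam,cam+'7'); im=cv2.resize(c['img'][r0:r1,c0:c1,::-1],None,fx=4.6,fy=4.6,interpolation=2)
    cv2.imwrite(f'pics/{cam}7z.png',im)
E
```

```text
now [518.2 189.1 230.3] yaw -87.0 open 0.16 F [ 0.3  0.2 -3.9] t 13.62 tilt [ 0. -0. -1.]
```

View pics/side7z.png

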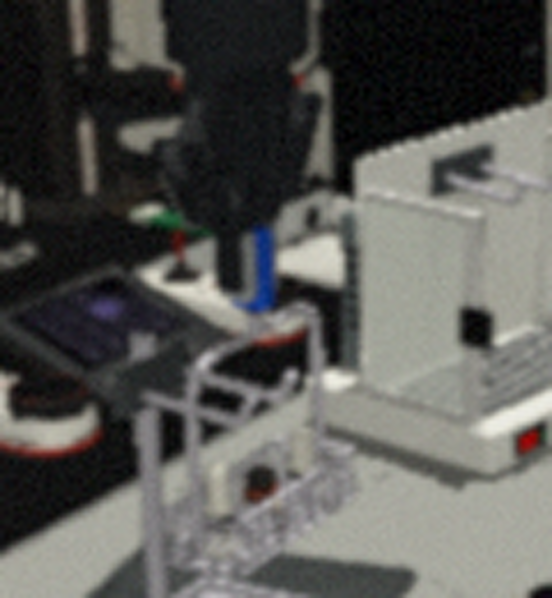

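>>> {"api": "move_arm", "payload": {
  "moves": [0, 0, -0.5, 0, -1, 0, 0, -1, 0, -1, 0, 0, -1.5, 0, -1, 0, 0, -1.5, 0, -1, 0, 0, -1.5, 0, -1, 0, 0, -1, 0, -1, 0.5, 0, -0.3, 0, -1, 1, 0, 0, 0, -1]
}}

```text
time_s: 14.68
tool_pos: [446.2, 170.0, 230.4]
ee_rot: [0.513, -0.513, 0.486, -0.487]
force: [1.2, -0.7, -3.4]
opening: 0.155
```

```bash
python3 - <<'E'
from plan import *
Yb=-90-np.degrees(.183)
print(Yb)
plan([(482,-215.4,232,Yb,-1,14)])
E
```

```text
-100.48512765089407
now [446.2 170.  230.4] yaw -87.0 open 0.155 F [ 1.2 -0.7 -3.4] t 14.68 tilt [ 0.001 -0.    -1.   ]
-> [ 482.  -215.4  232. ] yaw -100.5
2.76, -0.01, 0.11, 1, -1, 2.76, -0.01, 0.16, 0.9, -1, 2.76, -0.01, 0.2, 1, -1, 2.75, -0.02, 0.25, 1, -1, 2.75, -0.01, 0.29, 0.9, -1, 2.75, -0.01, 0.34, 1, -1, 2.73, -0.01, 0.39, 1, -1, 2.73, -0.01, 0.44, 0.9, -1, 2.73, -0.01, 0.48, 1, -1, 2.71, -0.01, 0.52, 1, -1, 2.7, -0.01, 0.58, 0.9, -1, 2.7, -0.02, 0.61, 1, -1, 2.68, -0.01, 0.66, 1, -1, 2.68, -0.01, 0.71, 0.9, -1
```

>>> {"api": "move_arm", "payload": {
  "moves": [1.6, 0, 0.1, 1, -1, 2.4, 0, 0.1, 1, -1, 3.2, 0, 0.2, 1, -1, 3.2, 0, 0.2, 1, -1, 3.2, 0, 0.3, 1, -1, 3.2, 0, 0.4, 1, -1, 3.2, 0, 0.4, 1, -1, 3.2, 0, 0.5, 1, -1]
}}

```text
time_s: 15.68
tool_pos: [464.7, -64.4, 230.3]
ee_rot: [-0.477, 0.477, -0.522, 0.522]
force: [0.6, -0.4, -4.0]
opening: 0.16
```

>>> {"api": "move_arm", "payload": {
  "moves": [3.2, 0, 0.6, 1, -1, 3.2, 0, 0.6, 1, -1, 2.8, 0, 0.6, 1, -1, 2.2, 0, 0.5, 1, -1, 1.6, 0, 0.4, 1, -1, 1, 0, 0.4, 0.5, -1, 0.5, 0, 0.2, 0, -1, 0, 0, 0, 0, -1]
}}

```text
time_s: 16.68
tool_pos: [479.6, -210.1, 230.3]
ee_rot: [0.452, -0.452, 0.544, -0.544]
force: [0.1, -0.1, -3.7]
opening: 0.148
```

```bash
python3 - <<'E'
from plan import *
import pickle
plan([(482,-215.4,232,-100.5,-1,2)])
p=ctrl.read_state()['tool_pos']
cs={}
for cam,(r0,r1,c0,c1) in {'side':(130,250,240,360),'top':(140,240,310,430)}.items():
    c=snap(cam,cam+'8'); cs[cam]=c; im=cv2.resize(c['img'][r0:r1,c0:c1,::-1],None,fx=6,fy=6,interpolation=2)
    q=(proj(c,p-[0,0,20.8])-[c0,r0]+.5)*6; cv2.circle(im,(int(q[0]),int(q[1])),3,(0,0,255),-1)
    cv2.imwrite(f'pics/{cam}8z.png',im[:600] if cam=='top' else im[:600])
    for n in('basket_bar','basket_grip','booth_seat','basket'): print(cam,n,[(np.round(x['xy'],1).tolist(),round(x['score'],2)) for x in ctrl.tip_of(n,cam)[:2]])
    print(proj(c,p-[0,0,20.8]),proj(c,[590.3,-235.4,176]))
pickle.dump(cs,open('cs8.pkl','wb'))
E
```

```text
now [ 479.6 -210.1  230.3] yaw -100.5 open 0.148 F [ 0.1 -0.1 -3.7] t 16.68 tilt [-0.  0. -1.]
-> [ 482.  -215.4  232. ] yaw -100.5
0.24, -0.09, 0.16, -0, -1, 0.24, -0.08, 0.17, -0, -1
side basket_bar [([325.6, 168.1], 0.79)]
side basket_grip [([323.0, 157.5], 0.64)]
side booth_seat [([293.5, 170.3], 0.55)]
side basket [([321.5, 202.7], 0.6)]
[321.40356392 165.5527762 ] [293.9780858  169.54441558]
top basket_bar [([368.3, 216.2], 0.63), ([188.7, 251.0], 0.44)]
top basket_grip [([369.6, 213.7], 0.57)]
top booth_seat [([376.3, 179.7], 0.4)]
top basket [([362.0, 221.8], 0.79)]
[368.84621732 215.60092654] [373.60785175 179.97084703]
```

View pics/side8z.png

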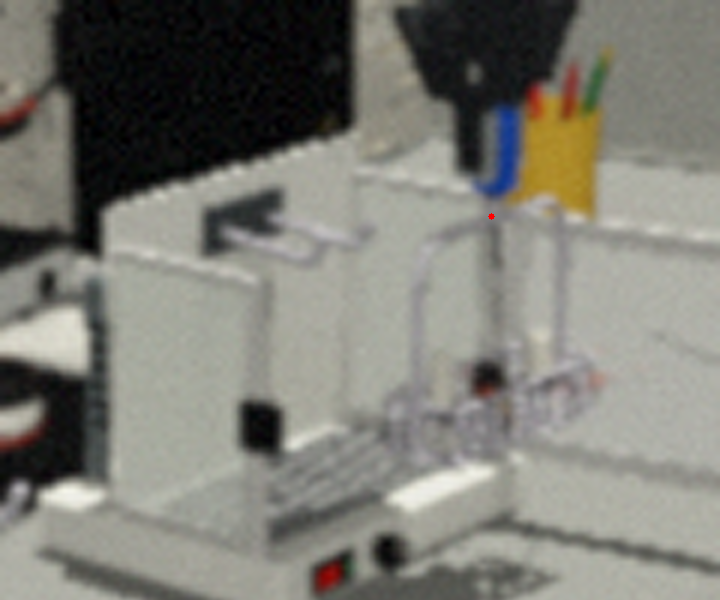

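View pics/top8z.png

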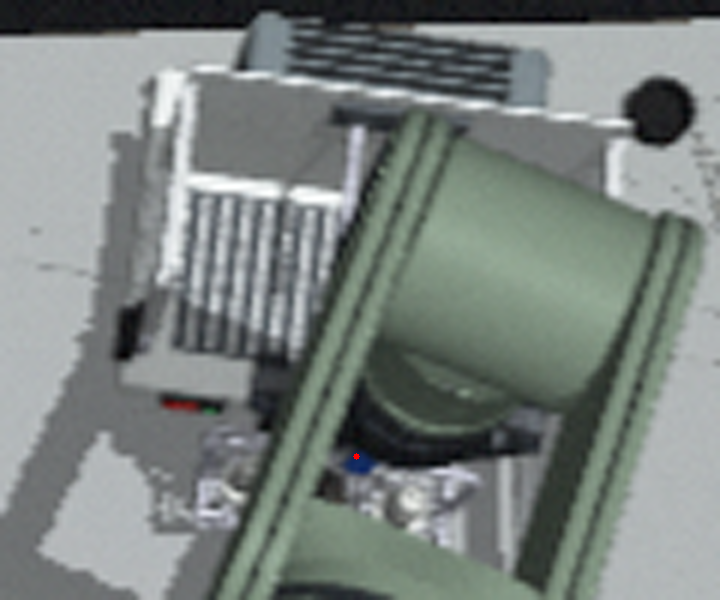

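>>> {"api": "move_arm", "payload": {
  "moves": [0.2, 0, 0.5, 0, -1, 0.3, 0, 1, 0, -1, 0, 0, 1.5, 0, -1, 0, 0, 1.8, 0, -1, 0, 0, 1.8, 0, -1, 0, 0, 1.8, 0, -1, 0, 0, 1.2, 0, -1, 0, 0, 0, 0, -1]
}}

```text
time_s: 18.18
tool_pos: [573.9, -232.8, 229.7]
ee_rot: [0.452, -0.452, 0.544, -0.543]
force: [-0.8, 0.2, -3.2]
opening: 0.155
```

```bash
cat > look.py <<'E'
from plan import *
import sys
def look(tag,crops,dots=(),k=6):
    for cam,(r0,r1,c0,c1) in crops.items():
        c=snap(cam,f'{cam}{tag}'); im=cv2.resize(c['img'][r0:r1,c0:c1,::-1],None,fx=k,fy=k,interpolation=2)
        for d in dots:
            q=(proj(c,d)-[c0,r0]+.5)*k; cv2.circle(im,(int(q[0]),int(q[1])),2,(0,0,255),-1)
        cv2.imwrite(f'pics/{cam}{tag}z.png',im[:600,:800])
E
python3 - <<'E'
from look import *
plan([(592.3,-235.8,230,-100.5,-1,3)])
p=ctrl.read_state()['tool_pos']
look('9',{'side':(140,230,250,350)},[p-[0,0,20.8],[590.3,-235.4,176]])
E
```

```text
now [ 573.9 -232.8  229.7] yaw -100.5 open 0.155 F [-0.8  0.2 -3.2] t 18.18 tilt [-0.001  0.    -1.   ]
-> [ 592.3 -235.8  230. ] yaw -100.5
-0.01, -0.01, 0.62, 0, -1, -0.02, -0.01, 0.62, 0, -1, -0.01, -0.01, 0.62, 0, -1
```

View pics/side9z.png

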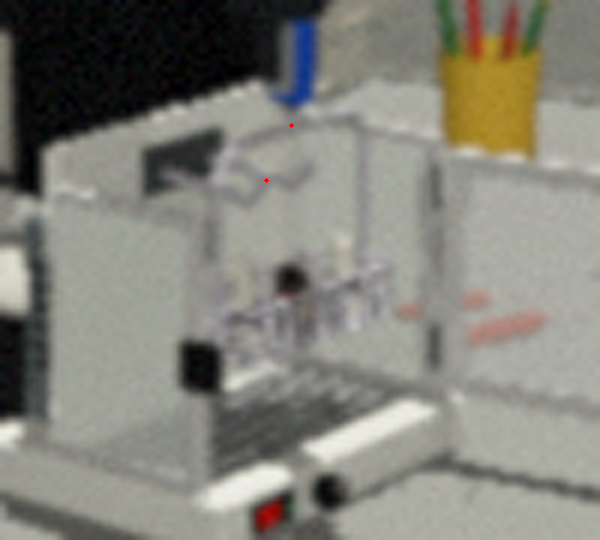

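>>> {"api": "move_arm", "payload": {
  "moves": [0, 0, 0.7, 0, -1, 0, 0, 0.7, 0, -1, 0, 0, 0.5, 0, -1, 0, 0, 0, 0, -1, 0, 0.5, 0, 0, -1, 0, 0.7, 0, 0, -1, 0, 0.7, 0, 0, -1, 0, 0.4, 0, 0, -1]
}}

```text
time_s: 19.23
tool_pos: [591.4, -236.0, 206.5]
ee_rot: [0.452, -0.452, 0.544, -0.543]
force: [0.3, 0.1, -4.3]
opening: 0.157
```

>>> {"api": "move_arm", "payload": {
  "moves": [0, 0.3, 0, 0, -1, 0, 0.2, 0, 0, -1, 0, 0, 0, 0, -1]
}}

```text
time_s: 19.6
tool_pos: [591.7, -236.1, 202.3]
ee_rot: [-0.452, 0.452, -0.544, 0.544]
force: [-0.8, 0.0, -3.8]
opening: 0.153
```

```bash
python3 - <<'E'
from look import *
plan([])
p=ctrl.read_state()['tool_pos']
look('10',{'side':(140,230,250,350),'top':(140,220,320,420)},[p-[0,0,20.8],[590.3,-235.4,176]])
E
```

```text
now [ 591.7 -236.1  202.3] yaw -100.5 open 0.153 F [-0.8  0.  -3.8] t 19.6 tilt [-0. -0. -1.]
```

View pics/side10z.png

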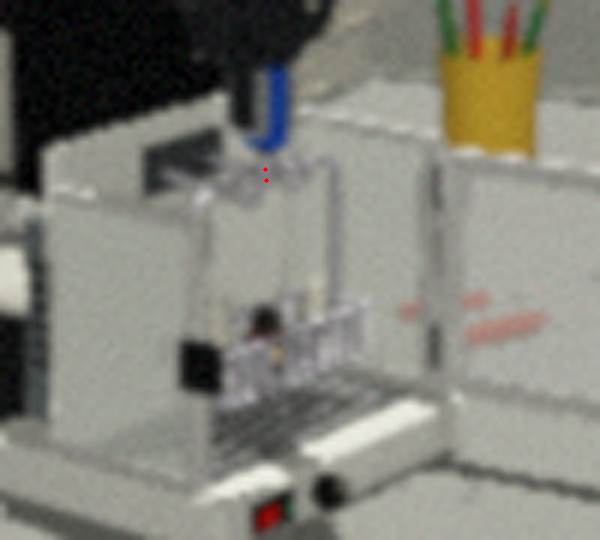

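View pics/top10z.png

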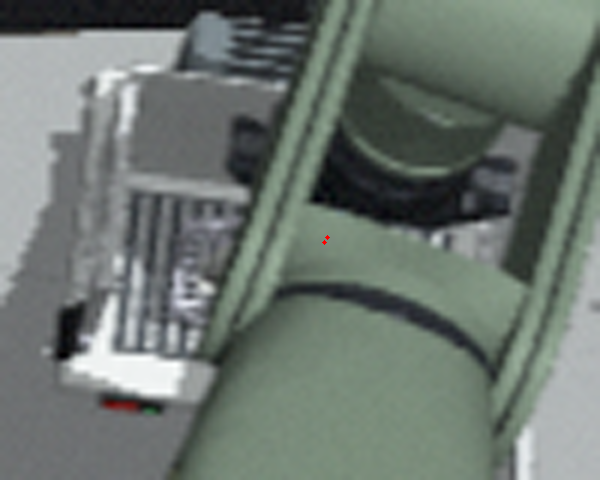

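>>> {"api": "move_arm", "payload": {
  "moves": [0, 0.2, 0, 0, -1, 0, 0.2, 0, 0, -1, 0, 0, 0, 0, -1]
}}

```text
time_s: 20.08
tool_pos: [591.6, -236.1, 198.0]
ee_rot: [0.452, -0.452, 0.544, -0.544]
force: [0.1, 0.2, -3.1]
opening: 0.156
```

```bash
python3 - <<'E'
from look import *
plan([])
p=ctrl.read_state()['tool_pos']
B=lambda a,b,z:[590.3+a*np.cos(-.183)-b*np.sin(-.183),-235.4+a*np.sin(-.183)+b*np.cos(-.183),z]
look('11',{'side':(158,193,270,320)},[B(-14,20,185),B(-14,-20,185),B(0,43,176),B(0,-43,176),B(0,20,170),B(0,-20,170)],k=14)
E
```

```text
now [ 591.6 -236.1  198. ] yaw -100.5 open 0.156 F [ 0.1  0.2 -3.1] t 20.07 tilt [-0.001  0.    -1.   ]
```

View pics/side11z.png

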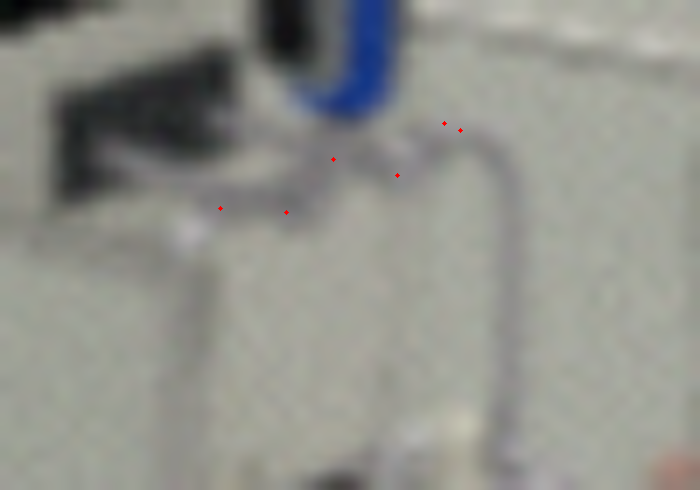

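>>> {"api": "move_arm", "payload": {
  "moves": [0, 0.2, 0, 0, -1, 0, 0, 0, 0, -1]
}}

```text
time_s: 20.38
tool_pos: [592.0, -236.3, 197.2]
ee_rot: [-0.452, 0.452, -0.543, 0.544]
force: [-0.4, 1.0, 1.0]
opening: 0.156
```

>>> {"api": "move_arm", "payload": {
  "moves": [0, 0.1, 0, 0, -1, 0, 0, 0, 0, -1]
}}

```text
time_s: 20.62
tool_pos: [592.0, -236.3, 197.0]
ee_rot: [-0.452, 0.452, -0.543, 0.544]
force: [-2.1, 1.0, 5.0]
opening: 0.148
```

>>> {"api": "move_arm", "payload": {
  "moves": [0, -0.2, 0, 0, -1, 0, 0, 0, 0, -0.6, 0, 0, 0, 0, -0.5, 0, 0, 0, 0, -0.3, 0, 0, 0, 0, -0.1, 0, 0, 0, 0, 0, 0, 0, 0, 0, 0]
}}

```text
time_s: 21.5
tool_pos: [591.7, -236.2, 197.3]
ee_rot: [-0.452, 0.452, -0.544, 0.544]
force: [-0.0, -0.1, -1.1]
opening: 0.501
```

```bash
python3 - <<'E'
from look import *
plan([])
look('12',{'side':(140,230,250,350)},[])
E
```

```text
now [ 591.7 -236.2  197.3] yaw -100.5 open 0.501 F [-0.  -0.1 -1.1] t 21.5 tilt [ 0. -0. -1.]
```

View pics/side12z.png

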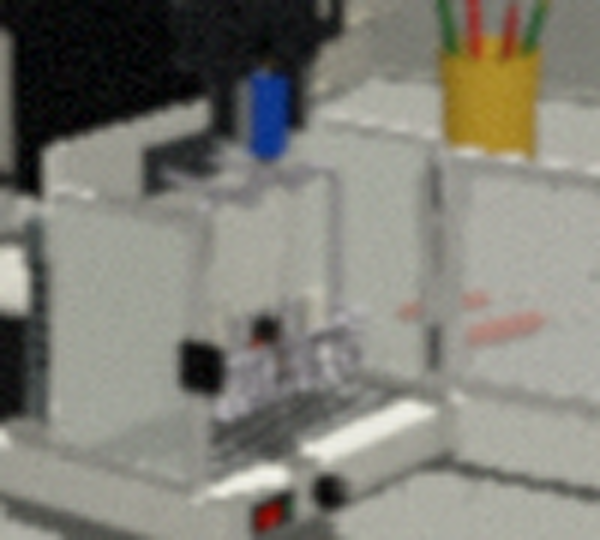

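>>> {"api": "move_arm", "payload": {
  "moves": [0, -0.5, 0, 0, 0, 0, -1, 0, 0, 0, 0, -1.5, 0, 0, 0, 0, -2, 0, 0, 0, 0, -2, 0, 0, 0, 0, -2, 0, 0, 0, 0, -1, 0, 0, -1, 0, 0, -3, 0, -1]
}}

```text
time_s: 22.55
tool_pos: [563.4, -230.9, 298.0]
ee_rot: [-0.453, 0.452, -0.543, 0.544]
force: [-0.4, -0.6, -0.8]
opening: 0.079
```

```bash
python3 - <<'E'
from look import *
plan([(383,-355,290,-90,-1,8),(None,None,157,None,-1,6)])
E
```

```text
now [ 563.4 -230.9  298. ] yaw -100.5 open 0.079 F [-0.4 -0.6 -0.8] t 22.55 tilt [ 0.002 -0.001 -1.   ]
-> [ 383. -355.  290.] yaw -90.0
1.93, 0.1, -1.94, -1.3, -1, 1.9, 0.1, -1.97, -1.3, -1, 1.84, 0.1, -2.03, -1.3, -1, 1.8, 0.1, -2.06, -1.3, -1, 1.75, 0.1, -2.1, -1.3, -1, 1.7, 0.1, -2.14, -1.4, -1, 1.65, 0.1, -2.19, -1.3, -1, 1.61, 0.1, -2.22, -1.3, -1
-> [ 383. -355.  157.] yaw -90.0
0, 2.22, 0, -0, -1, 0, 2.21, 0, -0, -1, 0, 2.22, 0, -0, -1, 0, 2.22, 0, -0, -1, 0, 2.21, 0, -0, -1, 0, 2.22, 0, -0, -1
```

>>> {"api": "move_arm", "payload": {
  "moves": [2, 0, -2, 0, -1, 2.8, 0, -2.8, 0, -1, 3.2, 0, -3.2, 0, -1, 3.2, 0, -3.2, 0, -1, 2.4, 0, -2.4, 0, -1, 1.5, 0, -1.5, 0, -1, 0.4, 0, -0.4, 0, -1, 0, 0, 0, 0, -1]
}}

```text
time_s: 23.55
tool_pos: [381.8, -354.7, 297.5]
ee_rot: [-0.452, 0.452, -0.544, 0.544]
force: [0.5, -0.3, 0.3]
opening: -0.005
```

```bash
python3 - <<'E'
from look import *
plan([(383,-355,290,None,-1,1),(None,None,157,None,-1,6)])
look('13',{'side':(140,230,250,350),'top':(140,240,320,440)},[])
c=ctrl.capture('top')
print('edge',[(atz(c,x['xy'],182).round(1),round(x['score'],2)) for x in ctrl.tip_of('door_edge','top')[:2]])
E
```

```text
now [ 381.8 -354.7  297.5] yaw -100.5 open -0.005 F [ 0.5 -0.3  0.3] t 23.55 tilt [ 0.001  0.    -1.   ]
-> [ 383. -355.  290.] yaw -100.5
0.01, 0.75, 0.12, -0, -1
-> [ 382.9 -355.   157. ] yaw -100.5
0, 2.22, 0, -0, -1, 0, 2.21, 0, -0, -1, 0, 2.22, 0, -0, -1, 0, 2.22, 0, -0, -1, 0, 2.21, 0, -0, -1, 0, 2.22, 0, -0, -1
edge [(array([ 335.5, -314.6,  182. ]), 0.82)]
```

View pics/side13z.png

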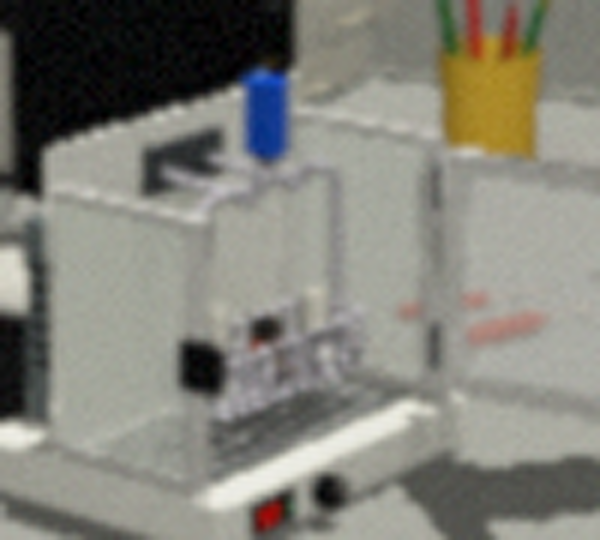

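View pics/top13z.png

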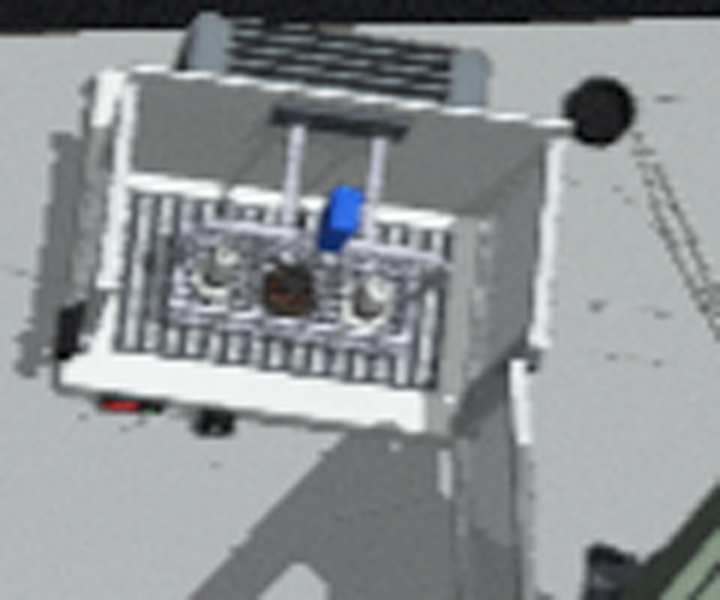

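```bash
python3 - <<'E'
from look import *
H=np.array([529.5,-325.6])
def q(psi,rho=137,extra=0):
    d=psi+.185; r=11*abs(np.cos(d))+14.5*abs(np.sin(d))
    n=np.array([np.cos(psi),np.sin(psi)]);y=np.array([-n[1],n[0]])
    return H+n*(-2-r-extra)+y*rho
w=[(392,-355,290,None,-1,1),(None,None,157,None,-1,6)]
for psi in list(np.linspace(1.5,0.1,12))+[0.03,-0.04,-0.09,-0.13,-.16,-.185]:
    a=q(psi); w.append((a[0],a[1],None,None,-1,1))
plan(w)
E
```

```text
now [ 382.2 -354.3  297.3] yaw -100.4 open 0.0 F [-1.  -0.3 -0.4] t 23.75 tilt [ 0.  0. -1.]
-> [ 392. -355.  290.] yaw -100.4
-0.11, 0.73, 0.97, -0, -1
-> [ 392. -355.  157.] yaw -100.4
0, 2.22, 0, -0, -1, 0, 2.21, 0, -0, -1, 0, 2.22, 0, -0, -1, 0, 2.21, 0, -0, -1, 0, 2.22, 0, -0, -1, 0, 2.22, 0, -0, -1
-> [ 391.6 -333.5  157. ] yaw -100.4
-2.11, -0, -0.43, -0, -1
-> [ 391.9 -315.   157. ] yaw -100.4
-1.83, -0, -0.3, -0, -1
-> [ 394.  -298.8  157. ] yaw -100.4
-1.63, -0, -0.1, -0, -1
-> [ 398.  -282.7  157. ] yaw -100.4
-1.65, -0, 0.11, -0, -1
-> [ 404.1 -266.9  157. ] yaw -100.4
-1.66, -0, 0.32, -0, -1
-> [ 412.3 -251.8  157. ] yaw -100.4
-1.64, -0, 0.53, -0, -1
-> [ 422.5 -237.7  157. ] yaw -100.4
-1.58, -0, 0.75, -0, -1
-> [ 434.7 -224.7  157. ] yaw -100.4
-1.49, -0, 0.96, -0, -1
-> [ 448.6 -213.3  157. ] yaw -100.4
-1.38, -0, 1.16, -0, -1
-> [ 464.2 -203.7  157. ] yaw -100.4
-1.22, -0, 1.36, -0, -1
-> [ 481.2 -196.2  157. ] yaw -100.4
-1.05, -0, 1.53, -0, -1
-> [ 499.3 -190.9  157. ] yaw -100.4
-0.84, -0, 1.69, -0, -1
-> [ 509.6 -189.1  157. ] yaw -100.4
-0.37, -0, 0.97, -0, -1
-> [ 520.  -188.1  157. ] yaw -100.4
-0.29, -0, 1.01, -0, -1
-> [ 527.5 -187.9  157. ] yaw -100.4
-0.16, -0, 0.74, -0, -1
-> [ 533.6 -188.   157. ] yaw -100.4
-0.1, -0, 0.6, -0, -1
-> [ 538.1 -188.2  157. ] yaw -100.4
-0.05, -0, 0.45, -0, -1
-> [ 541.9 -188.5  157. ] yaw -100.4
-0.04, -0, 0.38, -0, -1
```

>>> {"api": "move_arm", "payload": {
  "moves": [0, 1, 1, 0, -1, 0, 3, 0, 0, -1, 0, 3, 0, 0, -1, 0, 3, 0, 0, -1, 0, 2.5, 0, 0, -1, 0, 1.5, 0, 0, -1, 0, 0, 0, 0, -1]
}}

```text
time_s: 24.62
tool_pos: [391.4, -356.1, 156.2]
ee_rot: [0.452, -0.452, 0.544, -0.543]
force: [0.2, -0.4, -0.1]
opening: 0.0
```

>>> {"api": "move_arm", "payload": {
  "moves": [-1, 0, -0.2, 0, -1, -1, 0, -0.2, 0, -1, -1, 0, -0.1, 0, -1, -1.2, 0, -0.1, 0, -1, -1.6, 0, -0.1, 0, -1, -1.6, 0, 0.1, 0, -1, -1.6, 0, 0.3, 0, -1, -1.6, 0, 0.5, 0, -1]
}}

```text
time_s: 25.62
tool_pos: [413.1, -251.7, 157.3]
ee_rot: [-0.452, 0.452, -0.544, 0.544]
force: [0.1, -0.2, 0.6]
opening: 0.0
```

```bash
python3 - <<'E'
from look import *
H=np.array([529.5,-325.6])
def q(psi,rho=137,extra=0):
    d=psi+.185; r=11*abs(np.cos(d))+14.5*abs(np.sin(d))
    n=np.array([np.cos(psi),np.sin(psi)]);y=np.array([-n[1],n[0]])
    return H+n*(-2-r-extra)+y*rho
p=ctrl.read_state()['tool_pos'][:2]
ps=min(np.linspace(-.2,1.5,300),key=lambda s:np.hypot(*(q(s)-p))); print('psi',ps,q(ps),p)
w=[]
for psi in list(np.linspace(ps,0.1,8))[1:]+[0.03,-0.04,-0.09,-0.13,-.16,-.185]:
    a=q(psi); w.append((a[0],a[1],None,None,-1,1))
plan(w)
look('14',{'side':(120,270,240,400),'top':(140,260,320,440)},[],k=4.5)
E
```

```text
psi 0.8575250836120403 [ 412.76651619 -251.13517181] [ 413.14076566 -251.65196241]
now [ 413.1 -251.7  157.3] yaw -100.5 open 0.0 F [ 0.1 -0.2  0.6] t 25.62 tilt [ 0. -0. -1.]
-> [ 421.4 -239.1  157.3] yaw -100.5
-1.39, -0, 0.58, -0, -1
-> [ 431.4 -227.8  157.3] yaw -100.5
-1.29, -0, 0.79, -0, -1
-> [ 442.8 -217.7  157.3] yaw -100.5
-1.2, -0, 0.93, -0, -1
-> [ 455.5 -208.7  157.3] yaw -100.5
-1.11, -0, 1.08, -0, -1
-> [ 469.2 -201.2  157.3] yaw -100.5
-0.99, -0, 1.21, -0, -1
-> [ 483.8 -195.2  157.3] yaw -100.5
-0.86, -0, 1.33, -0, -1
-> [ 499.3 -190.9  157.3] yaw -100.5
-0.7, -0, 1.44, -0, -1
-> [ 509.6 -189.1  157.3] yaw -100.5
-0.36, -0, 0.98, -0, -1
-> [ 520.  -188.1  157.3] yaw -100.5
-0.3, -0, 1.01, -0, -1
-> [ 527.5 -187.9  157.3] yaw -100.5
-0.16, -0, 0.74, -0, -1
-> [ 533.6 -188.   157.3] yaw -100.5
-0.1, -0, 0.59, -0, -1
-> [ 538.1 -188.2  157.3] yaw -100.5
-0.05, -0, 0.45, -0, -1
-> [ 541.9 -188.5  157.3] yaw -100.5
-0.04, -0, 0.38, -0, -1
```

View pics/side14z.png

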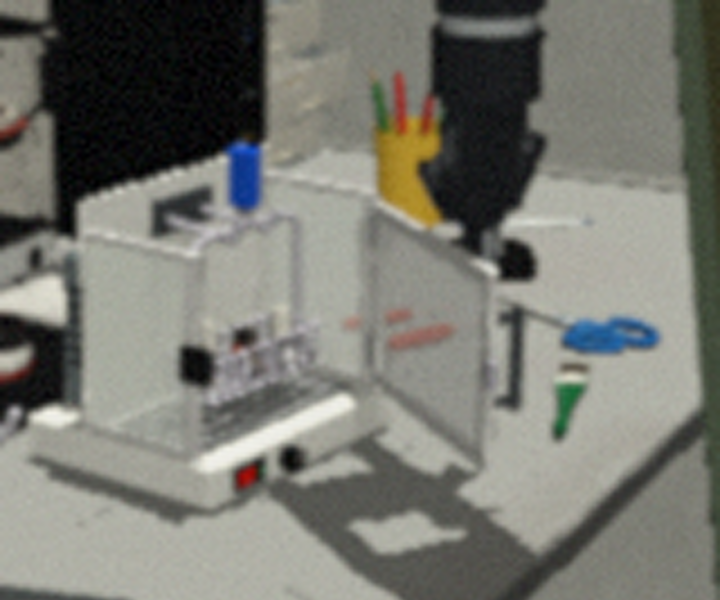

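```bash
python3 - <<'E'
from look import *
H=np.array([529.5,-325.6])
def q(psi,rho=137,extra=0):
    d=psi+.185; r=11*abs(np.cos(d))+14.5*abs(np.sin(d))
    n=np.array([np.cos(psi),np.sin(psi)]);y=np.array([-n[1],n[0]])
    return H+n*(-2-r-extra)+y*rho
P=list(np.linspace(.857,0.1,9))[1:]+[0.03,-0.04,-0.09,-0.13,-.16,-.185]
w=[]
for i,psi in enumerate(P):
    a=q(psi,min(160,140+3*i)); w.append((a[0],a[1],min(166,158+2*i),None,-1,1))
plan(w)
E
```

```text
now [ 413.4 -251.2  157.3] yaw -100.4 open -0.002 F [ 0.7  0.8 -1.4] t 25.73 tilt [ 0.     0.001 -1.   ]
-> [ 418.2 -238.3  158. ] yaw -100.4
-1.36, -0.07, 0.24, -0, -1
-> [ 425.1 -225.8  160. ] yaw -100.4
-1.35, -0.2, 0.45, -0, -1
-> [ 433.6 -213.8  162. ] yaw -100.4
-1.34, -0.2, 0.61, -0, -1
-> [ 443.5 -202.4  164. ] yaw -100.4
-1.3, -0.2, 0.78, -0, -1
-> [ 454.9 -191.8  166. ] yaw -100.4
-1.24, -0.2, 0.93, -0, -1
-> [ 467.6 -182.3  166. ] yaw -100.4
-1.17, -0, 1.08, -0, -1
-> [ 481.7 -174.   166. ] yaw -100.4
-1.07, -0, 1.23, -0, -1
-> [ 497.  -168.1  166. ] yaw -100.4
-0.86, -0, 1.4, -0, -1
-> [ 508.9 -166.1  166. ] yaw -100.4
-0.4, -0, 1.13, -0, -1
-> [ 520.9 -165.1  166. ] yaw -100.4
-0.32, -0, 1.17, -0, -1
-> [ 529.6 -165.   166. ] yaw -100.4
-0.17, -0, 0.85, -0, -1
-> [ 536.6 -165.2  166. ] yaw -100.4
-0.11, -0, 0.69, -0, -1
-> [ 541.8 -165.5  166. ] yaw -100.4
-0.06, -0, 0.52, -0, -1
-> [ 546.2 -165.9  166. ] yaw -100.4
-0.03, -0, 0.44, -0, -1
```

>>> {"api": "move_arm", "payload": {
  "moves": [-1.4, -0.1, 0.2, 0, -1, -1.4, -0.2, 0.4, 0, -1, -1.3, -0.2, 0.6, 0, -1, -1.3, -0.2, 0.8, 0, -1, -1.2, -0.2, 0.9, 0, -1, -1.2, 0, 1.1, 0, -1, -1.1, 0, 1.2, 0, -1, -0.9, 0, 1.4, 0, -1]
}}

```text
time_s: 26.72
tool_pos: [496.5, -167.9, 166.2]
ee_rot: [0.452, -0.452, 0.544, -0.544]
force: [-0.5, -0.2, 0.1]
opening: -0.001
```

>>> {"api": "move_arm", "payload": {
  "moves": [-0.4, 0, 1.1, 0, -1, -0.3, 0, 1.1, 0, -1, -0.2, 0, 0.8, 0, -1, 0, 0, 0, 0, -1]
}}

```text
time_s: 27.22
tool_pos: [527.1, -165.2, 166.2]
ee_rot: [-0.452, 0.452, -0.544, 0.544]
force: [-0.4, -0.0, -0.2]
opening: 0.005
```

```bash
python3 - <<'E'
from look import *
plan([(546.2,-165.9,None,None,-1,3)])
look('15',{'side':(140,240,240,360)},[],k=5.5)
E
```

```text
now [ 527.1 -165.2  166.2] yaw -100.5 open 0.005 F [-0.4 -0.  -0.2] t 27.23 tilt [ 0. -0. -1.]
-> [ 546.2 -165.9  166.2] yaw -100.5
-0.09, -0, 0.63, -0, -1, -0.1, -0, 0.63, -0, -1, -0.09, -0, 0.63, -0, -1
```

View pics/side15z.png

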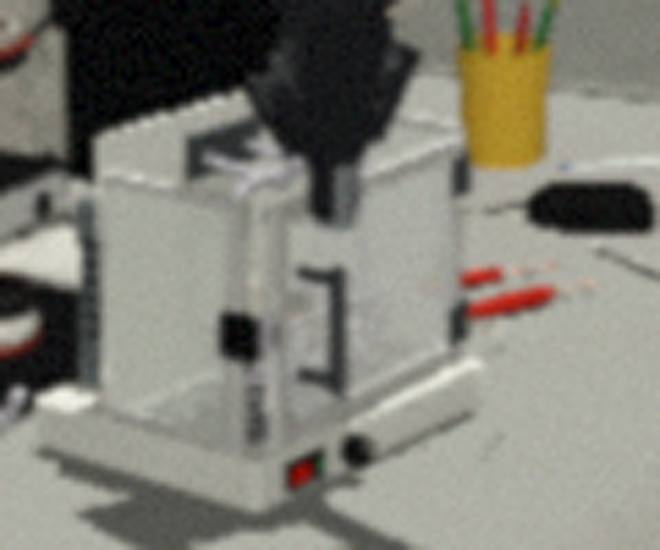

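>>> {"api": "move_arm", "payload": {
  "moves": [0, 0, 0.5, 0, -1, 0, 0, 0.4, 0, -1, 0, 0, 0.3, 0, -1, 0, 0, 0, 0, -1]
}}

```text
time_s: 27.78
tool_pos: [539.0, -167.5, 166.4]
ee_rot: [-0.452, 0.452, -0.543, 0.544]
force: [-0.9, 0.1, -0.8]
opening: 0.0
```

>>> {"api": "move_arm", "payload": {
  "moves": [0, 0, 0.3, 0, -1, 0, 0, 0.2, 0, -1, 0, 0, 0, 0, -1]
}}

```text
time_s: 28.15
tool_pos: [539.3, -167.5, 166.3]
ee_rot: [0.45, -0.454, 0.546, -0.541]
force: [-10.9, 0.9, 7.5]
opening: 0.002
```

>>> {"api": "move_arm", "payload": {
  "moves": [0, 0, 0.3, 0, -1, 0, 0, 0, 0, -1]
}}

```text
time_s: 28.4
tool_pos: [539.4, -167.5, 166.3]
ee_rot: [0.449, -0.456, 0.548, -0.539]
force: [-18.9, 3.2, 12.3]
opening: -0.001
```

```bash
python3 - <<'E'
from look import *
plan([])
look('16',{'side':(140,240,240,360),'top':(140,240,310,430)},[],k=5.5)
E
```

```text
now [ 539.4 -167.5  166.3] yaw -100.5 open -0.001 F [-18.9   3.2  12.3] t 28.4 tilt [-0.016  0.003 -1.   ]
```

View pics/side16z.png

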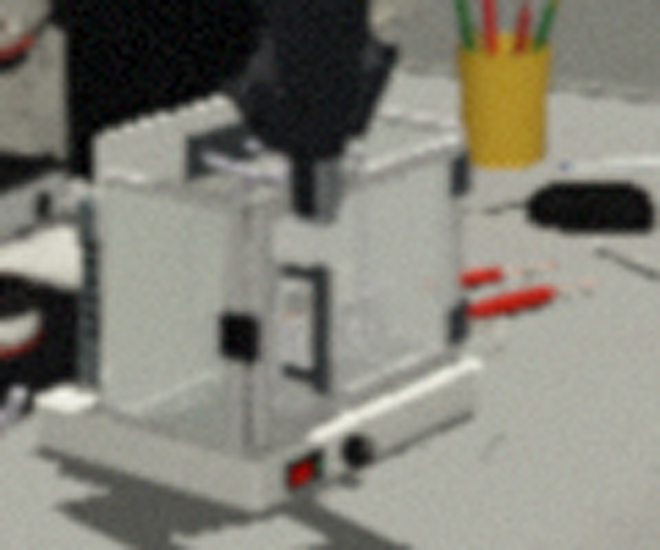

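View pics/top16z.png

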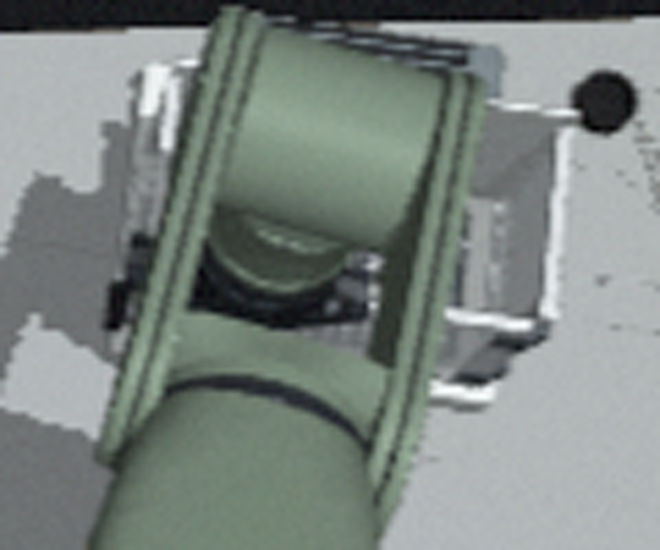

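>>> {"api": "move_arm", "payload": {
  "moves": [0, 0, -0.8, 0, -1, 0, 0, -1.5, 0, -1, 0, 0, -3, 0, -1, 0, -3, -3, 0, -1, 0, -4, -4, 0, -1, 0, -4, -5, 0, -1, 0, -2, -5, 0, -1, 0, 0, 0, 0, -1]
}}

```text
time_s: 29.5
tool_pos: [326.4, -127.9, 297.2]
ee_rot: [-0.453, 0.451, -0.542, 0.546]
force: [1.2, -0.6, 0.2]
opening: -0.001
```

```bash
python3 - <<'E'
from look import *
plan([])
a={}
for cam in('side','top'): c=ctrl.capture(cam); a[cam]=c
T=lambda U,V:((U+.5)/7.5-.5+322,(V+.5)/7.5-.5+140)
l=atz(a['top'],T(150,88),206);r=atz(a['top'],T(690,155),206);print('backpanel',l.round(1),r.round(1),'yaw',np.arctan2(-(l-r)[0],(l-r)[1]),np.hypot(*(l-r)[:2]))
for n in('door_edge','door_hinge'):
    for cam in a: print(n,cam,[(np.round(x['xy'],1).tolist(),atz(a[cam],x['xy'],182).round(1),round(x['score'],2)) for x in ctrl.tip_of(n,cam)[:2]])
look('17',{'side':(140,240,240,360),'top':(140,220,322,422)},[],k=6.)
E
```

```text
now [ 326.4 -127.9  297.2] yaw -100.6 open -0.001 F [ 1.2 -0.6  0.2] t 29.5 tilt [ 0.005 -0.002 -1.   ]
backpanel [ 669.3 -142.8  206. ] [ 638.  -347.3  206. ] yaw -0.15147111805473917 206.8927455607858
door_edge side []
door_edge top [([337.9, 189.9], array([ 561.8, -130.1,  182. ]), 0.66)]
door_hinge side [([325.2, 163.2], array([ 526.7, -333.9,  182. ]), 0.65), ([278.8, 286.3], array([231. , 455.6, 182. ]), 0.57)]
door_hinge top [([408.2, 201.2], array([ 524. , -329.8,  182. ]), 0.9)]
```

View pics/side17z.png

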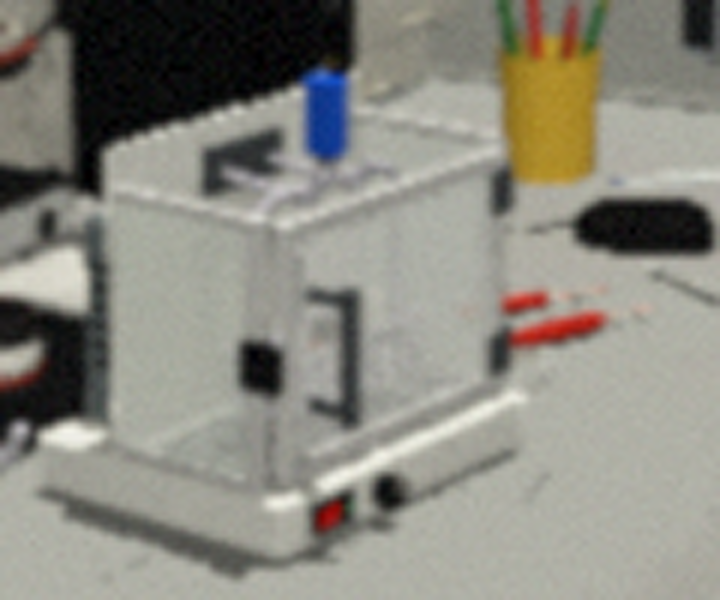

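View pics/top17z.png

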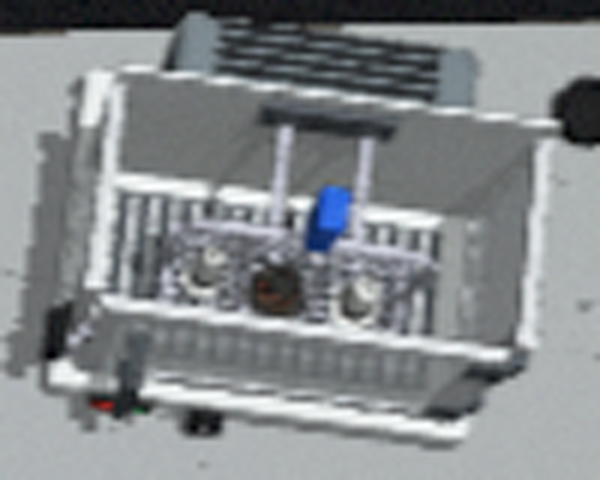

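```bash
python3 - <<'E'
from look import *
N=6
cs=[ctrl.capture('top') for _ in range(N)]
c=cs[0]; im=np.mean([x['img'].astype(float) for x in cs],0).mean(2)
# subpixel bright ridge along column for given near-line
def line(p0,p1,z,half=3):
    us=np.arange(int(p0[0])+3,int(p1[0])-3); pts=[]
    for u in us:
        v0=p0[1]+(p1[1]-p0[1])*(u-p0[0])/(p1[0]-p0[0]); vs=np.arange(int(round(v0))-half,int(round(v0))+half+1)
        w=im[vs,u]; w=np.clip(w-np.percentile(w,50),0,None); 
        if w.sum()>0: pts.append((u,(w*vs).sum()/w.sum()))
    pts=np.array(pts); W=np.array([atz(c,p,z)[:2] for p in pts])
    k=np.polyfit(W[:,1],W[:,0],1); r=W[:,0]-np.polyval(k,W[:,1]); m=abs(r)<2*np.median(abs(r))+.3
    k=np.polyfit(W[m,1],W[m,0],1); print(z,'slope dx/dy',k[0].round(4),'x at y=-200',np.polyval(k,-200).round(1),'rms',r[m].std().round(2),m.sum())
f=lambda U,V:((U+.5)/6-.5+322,(V+.5)/6-.5+140)
line(f(118,304),f(490,352),182)
line(f(120,73),f(545,127),206,2)
line(f(120,183),f(440,220),36,2)
line(f(60,375),f(460,437),40)
E
```

```text
182 slope dx/dy 0.1605 x at y=-200 551.5 rms 0.59 50
206 slope dx/dy 0.1599 x at y=-200 661.8 rms 0.64 59
36 slope dx/dy 0.1608 x at y=-200 656.2 rms 0.83 41
40 slope dx/dy 0.1665 x at y=-200 544.1 rms 0.64 51
```

```bash
python3 - <<'E'
from look import *
look('18',{'side':(130,330,130,360),'top':(140,280,140,430)},[],k=2.75)
E
```

```text
(no output)
```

View pics/side18z.png

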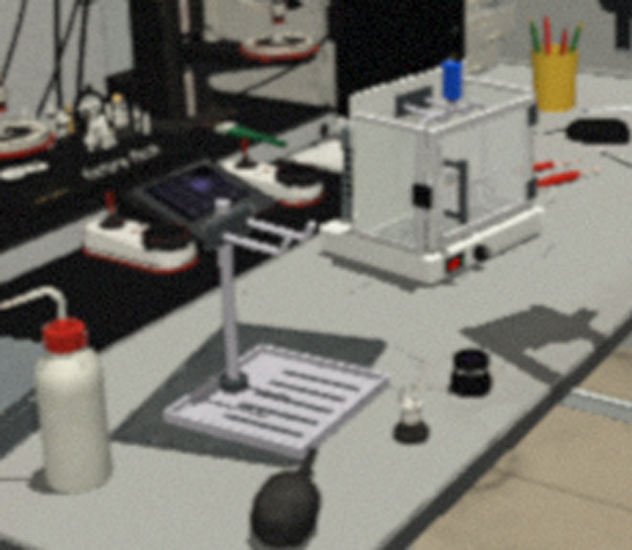

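View pics/top18z.png

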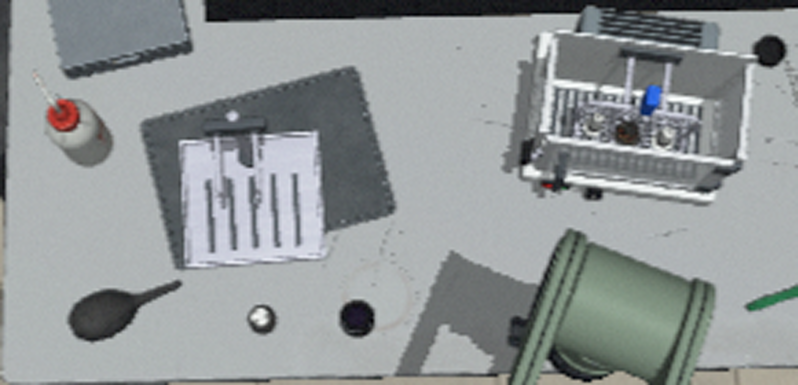

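The basket hangs in the booth at about top pixel (625,125) of the crop, with three collets upright. The door is shut, the stand is empty and the bystanders have not moved.

```bash
python3 -c "
from rig import ctrl
print(ctrl.hand_in())"
```

```text
the job is handed in; nothing more can be done
None
```

The basket now hangs on the hook inside the booth with all three collets standing, and the door is shut. I handed the job in at about 30 s; no verdict was reported.

- **Opening the door:** it was already ajar by about 0.18 rad. I pushed it from behind with the shut fingers to about 1.7 rad.
- **Moving the basket:** I took it by the blue grip, lifted it 38 mm off the stand hook and drew it clear. I carried it level to the booth and lowered it until the hook took its weight. Then I opened the fingers and withdrew upwards.
- **Shutting the door:** I pushed on its outer face above the handle until it ran onto its stop, pressing with about 23 N in all (19 N against the door). The fingers then backed off, clear of everything.

**Last checks:**
- The door's top edge runs parallel to the booth's back panel within about 0.005 rad and lies about 109 mm in front of it, as a shut door should. The sill line alone differed by about 0.006 rad.
- The fingers stopped about 7 mm sooner than I had worked out. I put that down to my first estimate of the booth's yaw, 0.18 rad, when the panel and door lines give 0.16.
- The side camera's network did not find the door edge in the last picture, so the shut door rests on the top view and the push force.
- The three collets stand in their cells, the stand hook is empty, and the bottle, loupe, mount and blower look unmoved by eye in both views.

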